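# Pack up the hole-saw case

### The arm

A 6-joint arm with a two-finger parallel gripper is mounted at the origin on the work surface. World frame = base frame: x ahead of the robot, y to its left, z up, the work surface at z = 0. Lengths are in mm, angles in rad, forces in N, time in s.
With the tool pointing down it reaches from about 300 to 825 mm from the base axis. Payload 5.4 kg.
Tool frame: the origin (TCP) lies at the very end of the fingers, on their centre line; the grasp point (between the pads) lies 19 mm behind it (bot.tcp_to_grasp is the distance from the TCP to the grasp point, in mm); z points along the fingers, y is the line along which they close (so a half turn about z gives the same grasp; the last joint's range is limited). The gripper opens to 92 mm and grips with 3 to 60 N. Pads are 20 mm wide; open, the fingers measure 128 mm over their backs; the gripper's body (75 mm by 189 mm) begins 69 mm behind the grasp point.
Start: joints at [0.985, 0.158, 1.597, -0, 1.386, -0.21], TCP at [211.043, 534.852, 214.601] pointing down, gripper open.
Joint ranges: [-2.91, 2.91], [-0.94, 2.29], [0.18, 2.7], [-1.29, 4.43], [0.17, 2.64], [-3, 3]. Speed limits (rad/s): [2.57, 2.57, 3.14, 3.14, 3.14, 3.14].

### API

Orientations are given as [roll, pitch, yaw] about the fixed x, y, z axes, in that order (R = Rz(yaw) Ry(pitch) Rx(roll)).
In Python, from bench import bot, get_image, ticket gives the robot as it stands. The module is installed in compiled form; this text tells all that it offers.
- The arm moves only by the tool drive_tool, never from a script. Its argument "motion" is a list of rows, each a list of 3 entries, a list of its own where there are three numbers: the turn, a rotation vector about the tool's x, y, z scaled (see below), then the shift along the tool's x, y, z scaled (see below), then the opening, from -1 (shut) to 1 (fully open). A call has 1 to 8 rows; each row is the pose to reach, as a shift and turn from the pose commanded when the call began, along the tool's axes at that moment, turning the shorter way round; what a row does not reach only later rows make up. The controller multiplies each number of a shift by 0.4 m and each number of a turn by 360 degrees. A row lasts 1/8 s, in which the tool goes at most 62.5 mm and 10.7 degrees, less where a joint would pass 70% of its speed; a pose out of reach is approached as far as the arm can. A call with a number of a shift or a turn outside -1 to 1 is refused whole. A call with a gripper value outside its range is refused whole. The fingers move at their own pace and stop on an object; "squeeze" is the grip in N (left out, the last holds). Time passes only in rows, so rows that repeat a pose let the fingers close. It gives the time, the measured TCP pose, the force, the opening and the grip force at its end, in the units of the state.
- bot.state(): the state, without advancing time (a new reading comes with each control period).
- get_image(name): name is "scene" or "top" or "wrist"; returns a dict with "pixels" (384x512x3 uint8, red, green, blue), "depth" (384x512 float32, mm along the optical axis (not along the pixel's ray), 0 where there is no reading), "camera_matrix" (3x3 intrinsics, pixels), "k1" (the pictures are not rectified: a ray, as slopes to the right and down, at radius r is drawn at 1 + k1 r^2 times it, then the intrinsics apply), "rvec" (rotation vector, rad) and "tvec" (3), from world to camera coordinates, as OpenCV has them; the wrist camera has in their place "hand_eye" (4x4, takes a point from camera to tool coordinates, whose origin is the TCP and whose axes are the flange's). Camera axes: x right, y down, z forward; pixel columns grow to the right and rows downward; lengths in mm; the calibration is good to about 2 mm. A picture is of the moment at which its call begins: read the wrist's pose just before it.
- ticket.close_job(): hands the job in; it is judged then, once.
The state is a dict: "t": time; "q": joint angles; "qvel": joint speeds; "joint_torque": joint torques, N m; "position": TCP position; "tcp_rot": TCP orientation; "force": force on the tool from outside, world axes, zero at the start; "torque": the same for the moment, N m; "width": opening from 0.0 (shut) to 1.0 (fully open); "grip_force": force on a finger pad.
Only numpy, scipy, OpenCV 4.12 (cv2) and the standard library are available. Lean on these libraries where they do the work, as an engineer would, in place of code of your own. Each camera call takes 0.05 s, during which the arm holds its last target. There are 200 camera calls.

### The job

Pack up the hole-saw kit: put every hole saw that is out on the bench back into the well of its own size in the case, standing upright and fully down, and lay the arbor in its trough. Then swing the lid over until the two halves of the case meet edge to edge with no gap, and after that fasten both latches flat against the front. Leave the screwdriver, glue and parts bin where they are.

Things in the scene. Friction and masses are not known exactly. Their poses are not given: they have to be found in the camera images.
- saw30: hole saw of 30 mm outer diameter: a steel cup 55 mm tall that stands on its closed back plate, mouth and teeth up. Origin at the centre of its underside, z up along its axis. May be absent (None).
- saw38: hole saw of 38 mm outer diameter: a steel cup 55 mm tall that stands on its closed back plate, mouth and teeth up. Origin at the centre of its underside, z up along its axis. May be absent (None).
- saw46: hole saw of 46 mm outer diameter: a steel cup 55 mm tall that stands on its closed back plate, mouth and teeth up. Origin at the centre of its underside, z up along its axis. May be absent (None).
- saw54: hole saw of 54 mm outer diameter: a steel cup 55 mm tall that stands on its closed back plate, mouth and teeth up. Origin at the centre of its underside, z up along its axis. May be absent (None).
- saw62: hole saw of 62 mm outer diameter: a steel cup 55 mm tall that stands on its closed back plate, mouth and teeth up. Origin at the centre of its underside, z up along its axis. May be absent (None).
- well30 (a point): centre of the floor of the round well for the 30 mm saw, 8 mm above the bench, in the case's tray. The well is 34 mm wide, 25 mm deep; 30 mm of a seated saw stands above the tray. It lies in the front row beside the arbor's trough. Close the fingers along the case's x here.
- well38 (a point): centre of the floor of the round well for the 38 mm saw, 8 mm above the bench, in the case's tray. The well is 42 mm wide, 25 mm deep; 30 mm of a seated saw stands above the tray. The wells for 38 to 62 mm are in a row along the case's y, only 13 mm apart: grip saws across the row (fingers closing along the case's x), so that the fingers clear the neighbours.
- well46 (a point): centre of the floor of the round well for the 46 mm saw, 8 mm above the bench, in the case's tray. The well is 50 mm wide, 25 mm deep; 30 mm of a seated saw stands above the tray. The wells for 38 to 62 mm are in a row along the case's y, only 13 mm apart: grip saws across the row (fingers closing along the case's x), so that the fingers clear the neighbours.
- well54 (a point): centre of the floor of the round well for the 54 mm saw, 8 mm above the bench, in the case's tray. The well is 58 mm wide, 25 mm deep; 30 mm of a seated saw stands above the tray. The wells for 38 to 62 mm are in a row along the case's y, only 13 mm apart: grip saws across the row (fingers closing along the case's x), so that the fingers clear the neighbours.
- well62 (a point): centre of the floor of the round well for the 62 mm saw, 8 mm above the bench, in the case's tray. The well is 66 mm wide, 25 mm deep; 30 mm of a seated saw stands above the tray. The wells for 38 to 62 mm are in a row along the case's y, only 13 mm apart: grip saws across the row (fingers closing along the case's x), so that the fingers clear the neighbours.
- arbor_mid (a point): arbor, 130 mm long, lying on the bench: eight-sided collar, 28 mm across flats, 40 mm long, with a thin 34 mm flange (seen only); pilot drill (8 mm diameter, reaching 40 mm past the collar to +x), shank (11 mm, 50 mm past it to -x). This point: on the axis at mid-collar, 14 mm above what it lies on; x runs along the arbor to the drill's tip. Grip it across the collar.
- arbor_tip (a point): tip of the arbor's pilot drill, on the axis, 60 mm from arbor_mid
- trough_mid (a point): where arbor_mid lies when the arbor is home in its trough, 34 mm above the bench, 1 mm above the tray. Collar pocket 32 mm wide, 44 mm long (along the case's y), 13 mm deep below the tray, floor 20 mm above the bench; slots for drill and longer shank run from its ends, so the arbor fits one way round only. 43 mm from the case's front inner wall.
- trough_tip (a point): where the drill's tip lies when the arbor is home in its trough, 60 mm from trough_mid along the case's +y
- case: lower half of the black hole-saw case, fixed: 220 mm deep (x), 290 mm wide (y), rim 45 mm high, 5 mm walls; grey tray, its top 33 mm above the bench. Origin at the centre of the underside; x points to the hinge side, -x to the front, where a carrying handle stands 21 mm out between y = -60 and 60 mm (seen only).
- lid (a joint): hinge of the case's upper half, a shell like the lower one, 45 mm deep. 0 = shut, rims meeting; starts open at about 1.9 to 2.0 (stop at 2.15). Stiff (0.65 N m): it stays where it is left, takes up to 6 N at its free edge, and must be pushed right down. It can be pushed over from behind with closed fingers at the corner lid_back, then pressed down from above.
- lid_hinge (a point): middle of the hinge line, on the lower half's back rim, 45 mm above the bench; the hinge runs along the case's y. Axes of the lid: -x to its free edge, z from rim to outer face (parallel to the case's axes when shut)
- lid_back (a point): middle of the outer corner of the lid's free edge, where front wall and flat outer face meet: 220 mm from the hinge along the lid, 45 mm from its rim plane; the top of the open lid's back
- latch_a (a joint): steel latch flap, 40 wide, 36 long, 4 mm thick, pivoted on the lid's front wall at 95 mm to the case's +y; lid shut, the pivot is at case x = -116 mm, 63 mm above the bench. 0 = fastened, hanging down flat against the front; about 1.4 = sticking out level; starts at 1.1 to 1.5. Stiff (1.5 N at its end), stays where left. Press down, then in against the front.
- latch_b (a joint): steel latch flap, 40 wide, 36 long, 4 mm thick, pivoted on the lid's front wall at 95 mm to the case's -y; lid shut, the pivot is at case x = -116 mm, 63 mm above the bench. 0 = fastened, hanging down flat against the front; about 1.4 = sticking out level; starts at 1.1 to 1.5. Stiff (1.5 N at its end), stays where left. Press down, then in against the front.
- screwdriver: screwdriver, 190 mm long, lying on the bench; a bystander; origin under it
- glue: white glue bottle, 48 mm diameter, 130 mm tall, standing; a bystander; origin at the centre of its underside
- parts_bin: small clear parts bin, 120 x 170 x 60 mm; a bystander; origin at the centre of its underside
There are look-alikes about, which are no part of the job. What is shaped like the part that bears arbor_mid but pink is not meant.

How it is judged:
By the outcome, as a careful person would: the job done as asked, in the order asked, and still so for the second after the job is handed in, with the robot touching nothing.
Of saw30, saw38, saw46, saw54, saw62 only 3 to 5 are there at a start; the rules pass over those that are not, and their reading is None.
At some moment in a run one of saw30, saw38, saw46, saw54, saw62, arbor may be knocked a few centimetres aside while the robot is not near it.
It also fails if it takes over 210 s, if anything falls off the work surface, if the arm or the gripper's body presses on something with over 40 N, if the wrist force passes 120 N, or if a joint passes its speed limit or range.

## Working session

There is one attempt and no reset: what is moved stays moved. The work goes in short steps, Python scripts to look and compute and a tool call to move; the robot and the scene stay as the last step left them, time stands still between calls to the robot, and variables do not carry over. Pictures are saved under pics/ and viewed, at most 14 in all, crops included, and the job is handed in when it is done.

Besides the shell and the picture viewer there is one more tool, called after "Request:" by a JSON object that holds its "name" and its "arguments". drive_tool: Moves the arm, as the interface text tells. Shifts and turns lie within -1 to 1; 1 stands for 0.4 m of shift or 360 degrees of turn. Its arguments: {"type":"object","properties":{"motion":{"type":"array","items":{"type":"array"}},"squeeze":{"type":"number"}},"required":["motion"]}

```bash
mkdir -p pics
cat > h.py <<'E'
import numpy as np, cv2
from scipy.spatial.transform import Rotation as Rn
from bench import bot, get_image, ticket
def save(im,name,crop=None,s=1):
    p=im["pixels"][:,:,::-1]
    if crop: x0,y0,x1,y1=crop; p=p[y0:y1,x0:x1]
    cv2.imwrite("pics/"+name,cv2.resize(p,None,fx=s,fy=s,interpolation=cv2.INTER_CUBIC))
def ray(im,u,v):
    K=np.array(im["camera_matrix"],float)
    d=np.array([(u-K[0,2])/K[0,0],(v-K[1,2])/K[1,1]]); x=d.copy()
    for _ in range(20): x=d/(1+im["k1"]*(x@x))
    return np.array([x[0],x[1],1.])
def pose(im,st=None):
    if "hand_eye" in im:
        H=np.array(im["hand_eye"]); R=Rn.from_euler('xyz',st["tcp_rot"]).as_matrix()
        return R@H[:3,:3], R@H[:3,3]+np.array(st["position"])
    R=cv2.Rodrigues(np.array(im["rvec"],float))[0]; return R.T, -R.T@np.array(im["tvec"],float).ravel()
def atz(im,u,v,z,st=None):
    R,c=pose(im,st); d=R@ray(im,u,v); return c+d*(z-c[2])/d[2]
def atd(im,u,v,st=None):
    R,c=pose(im,st); z=im["depth"][int(round(v)),int(round(u))]; return c+R@ray(im,u,v)*z
def cloud(im,st=None):
    R,c=pose(im,st); K=np.array(im["camera_matrix"],float)
    v,u=np.mgrid[0:384,0:512]; d=np.stack([(u-K[0,2])/K[0,0],(v-K[1,2])/K[1,1]],-1); x=d.copy()
    for _ in range(20): x=d/(1+im["k1"]*(x**2).sum(-1,keepdims=True))
    P=np.concatenate([x,np.ones(x.shape[:2]+(1,))],-1)*im["depth"][...,None]
    P=P@R.T+c; P[im["depth"]==0]=np.nan; return P
def go(target,rpy,st=None):
    """shift/turn numbers (scaled) from current pose to target pose"""
    st=st or bot.state(); R0=Rn.from_euler('xyz',st["tcp_rot"]); R1=Rn.from_euler('xyz',rpy)
    return np.round((R0.inv()*R1).as_rotvec()/(2*np.pi),4), np.round(R0.inv().apply(np.array(target)-st["position"])/400,4)
E
python3 - <<'E'
from h import *
for n in ("scene","top"):
    im=get_image(n); save(im,n+"0.png",s=1.56); print(n,pose(im)[1],im["k1"],im["camera_matrix"])
    np.save(n+"0.npy",im,allow_pickle=True)
print(bot.state())
E
```

```text
scene [1041.95112109  683.94018964  646.4256075 ] -0.006710938085745099 [[384.55138204   0.         258.43610591]
 [  0.         384.55138204 197.0267776 ]
 [  0.           0.           1.        ]]
top [ 518.70416339  108.20078452 1179.01517443] -0.11647006165085631 [[382.34576843   0.         264.2390721 ]
 [  0.         382.34576843 194.16298076]
 [  0.           0.           1.        ]]
{'t': 0.1, 'q': array([ 9.84905256e-01,  1.58998402e-01,  1.59811327e+00, -6.62039447e-05,
        1.38621606e+00, -2.10110735e-01]), 'qvel': array([-0.00010353, -0.00010751, -0.00360104,  0.00056241,  0.00011812,
       -0.0006465 ]), 'joint_torque': array([ 1.59260690e-04, -3.86504209e+01, -3.22960353e+01,  7.03254947e-02,
        3.39240697e-02, -6.65767925e-05]), 'position': array([210.74095393, 534.36440356, 213.70695218]), 'tcp_rot': array([-3.13988217e+00, -2.98253134e-04,  2.76582427e+00]), 'force': array([0.36361057, 0.64904539, 0.07151932]), 'torque': array([-0.01838647,  0.00443665, -0.01271084]), 'grip_force': 0.0, 'width': 1.0013447650968121}
```

View pics/scene0.png

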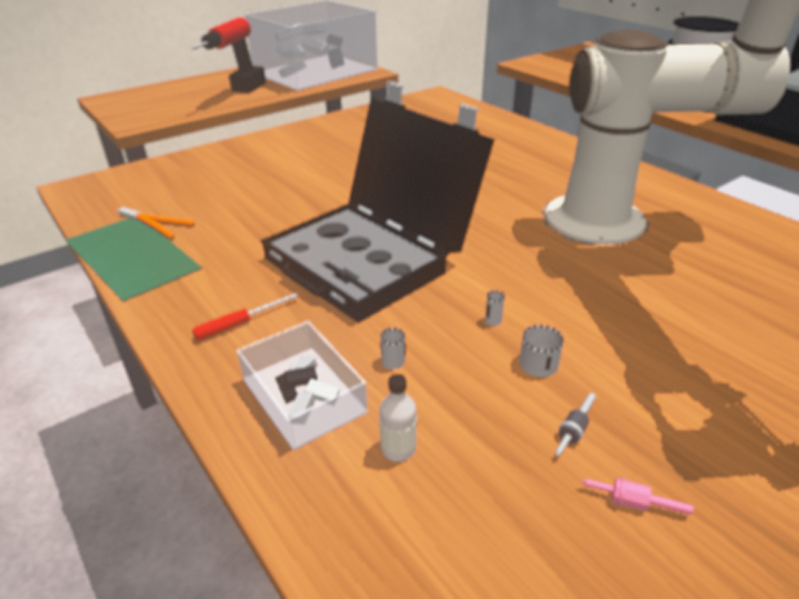

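View pics/top0.png

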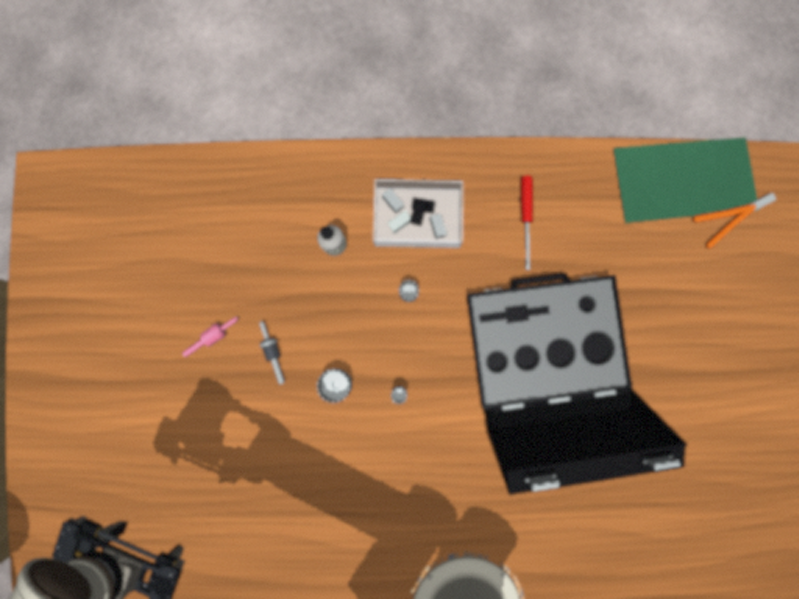

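Scene (×1.56 scaled pixels) shows the case at about (420,215). Three saws are out, at (495,308), (392,348) and (541,352). The dark arbor is at (574,425) and the pink look-alike at (635,494). In the top view the saws are at (399,393), (409,289) and (335,384), the grey arbor at (270,347) and the pink decoy at (210,336). The case's front, with its handle, faces away from the robot at (540,282).

Possible arbors in the top view are the dark collar at (270,347) and the pink part at (210,336). The pink one is excluded by the task text, so I choose the dark one. The three cups are told apart by diameter.

Run:
```python
from h import *
im=np.load("top0.npy",allow_pickle=True).item(); P=cloud(im)
print("bench z",np.nanmedian(P[230:240,40:60,2]))
def f(n,u,v,z): print(n,np.round(atz(im,u/1.5625,v/1.5625,z),1))
f("sA",399,386,55);f("sA b",400,395,20);f("sB",409,284,55);f("sC",335,384,55)
f("collar",270,347,25);f("tip?",264,322,14);f("shank?",282,382,14);f("pink",210,336,14)
for n,u,v in(("w38",497,362),("w46",527,357),("w54",561,352),("w62",598,348),("w30",587,304),("trough",517,313)): f(n,u,v,33)
for n,u,v in(("FL",468,294),("FR",614,277),("BR",630,390),("BL",484,407)): f(n,u,v,45)
for n,u,v in(("glue",332,240),): f(n,u,v,60)
f("lidL",510,492,200);f("lidR",685,462,200)
# object tops by depth
for n,(u,v) in dict(A=(399,390),B=(409,288),C=(335,384),ar=(270,347)).items():
    u=int(u/1.5625);v=int(v/1.5625);w=P[v-16:v+17,u-16:u+17].reshape(-1,3);w=w[w[:,2]>8]
    print(n,len(w),np.round([np.percentile(w,2,0),np.percentile(w,98,0)]).tolist())
w=P[300:322,320:445].reshape(-1,3); w=w[w[:,2]>120]; print("lid",np.round([w.min(0),w.max(0)]).tolist())
```

```text
bench z -0.7181645510448789
sA [448.7 124.8  55. ]
sA b [429.2 123.7  20. ]
sB [640.2 103.3  55. ]
sC [454.1 244.7  55. ]
collar [525.  374.2  25. ]
tip? [574.1 388.6  14. ]
shank? [456.7 353.3  14. ]
pink [547.9 496.6  14. ]
w38 [489.8 -63.4  33. ]
w46 [ 498.3 -121.7   33. ]
w54 [ 506.6 -188.4   33. ]
w62 [ 512.8 -261.9   33. ]
w30 [ 598.8 -243.    33. ]
trough [ 583.4 -104.6   33. ]
FL [620.5  -9.1  45. ]
FR [ 649.7 -295.2   45. ]
BR [ 430.8 -318.9   45. ]
BL [405.7 -35.1  45. ]
glue [725.9 248.2  60. ]
lidL [281.5 -55.7 200. ]
lidR [ 319.3 -353.7  200. ]
A 56 [[417.0, 112.0, 8.0], [444.0, 138.0, 58.0]]
B 92 [[610.0, 85.0, 8.0], [645.0, 121.0, 57.0]]
C 222 [[422.0, 218.0, 8.0], [479.0, 278.0, 56.0]]
ar 181 [[478.0, 359.0, 12.0], [568.0, 394.0, 32.0]]
lid [[285.0, -322.0, 171.0], [330.0, -41.0, 290.0]]
```

Run:
```python
from h import *
st=bot.state(); im=get_image("wrist"); print(np.round(im["hand_eye"],3),im["camera_matrix"][0],im["k1"])
print(atz(im,256,192,0,st),atz(im,0,0,0,st),atz(im,511,383,0,st))
for t in ([510,250,420],[520,180,400]): print(go(t,[np.pi,0,1.57]))
```

```text
[[  -0.      -0.956   -0.293   82.827]
 [   1.      -0.      -0.       0.189]
 [   0.      -0.293    0.956 -170.363]
 [   0.       0.       0.       1.   ]] [287.87587383   0.         253.46375727] -0.03429098188376335
[247.87668967 523.12310739   0.        ] [-92.1776066  324.00619825   0.        ] [769.85663332 829.07375096   0.        ]
(array([-2.000e-04,  1.000e-04,  1.903e-01]), array([-0.9567, -0.3877, -0.5151]))
(array([-2.000e-04,  1.000e-04,  1.903e-01]), array([-1.0442, -0.5412, -0.4649]))
```

Run:
```python
from h import *
print(go([560,230,180],[np.pi,0,1.57]), go([500,250,200],[np.pi,0,1.57]))
```

```text
(array([-2.000e-04,  1.000e-04,  1.903e-01]), array([-1.0915, -0.3875,  0.0849])) (array([-2.000e-04,  1.000e-04,  1.903e-01]), array([-0.9336, -0.3961,  0.0349]))
```

Request:
{"name": "drive_tool", "arguments": {"motion": [[[0,0,0.19],[-0.93,-0.39,0.035],1],[[0,0,0.19],[-0.93,-0.39,0.035],1],[[0,0,0.19],[-0.93,-0.39,0.035],1],[[0,0,0.19],[-0.93,-0.39,0.035],1],[[0,0,0.19],[-0.93,-0.39,0.035],1],[[0,0,0.19],[-0.93,-0.39,0.035],1],[[0,0,0.19],[-0.93,-0.39,0.035],1],[[0,0,0.19],[-0.93,-0.39,0.035],1]]}}

```text
t: 1.15
position: [500.7, 251.7, 200.1]
tcp_rot: [-3.141, 0.0, 1.569]
force: [0.5, 0.9, -0.2]
width: 1.002
grip_force: 0.0
```

Request:
{"name": "drive_tool", "arguments": {"motion": [[[0,0,0],[-0.05,0.15,0.05],1],[[0,0,0],[-0.05,0.15,0.05],1],[[0,0,0],[-0.05,0.15,0.05],1]]}}

```text
t: 1.52
position: [558.8, 234.3, 180.4]
tcp_rot: [-3.14, -0.0, 1.573]
force: [-0.2, 1.4, 0.2]
width: 0.999
grip_force: 0.0
```

Run:
```python
from h import *
st=bot.state(); im=get_image("wrist"); print(st["position"],st["tcp_rot"]); save(im,"w1.png",s=1.5625)
np.save("w1.npy",dict(im=im,st=st),allow_pickle=True)
```

```text
[558.79774601 234.28314931 180.40647401] [-3.14025136e+00 -2.88282000e-04  1.57343383e+00]
```

View pics/w1.png

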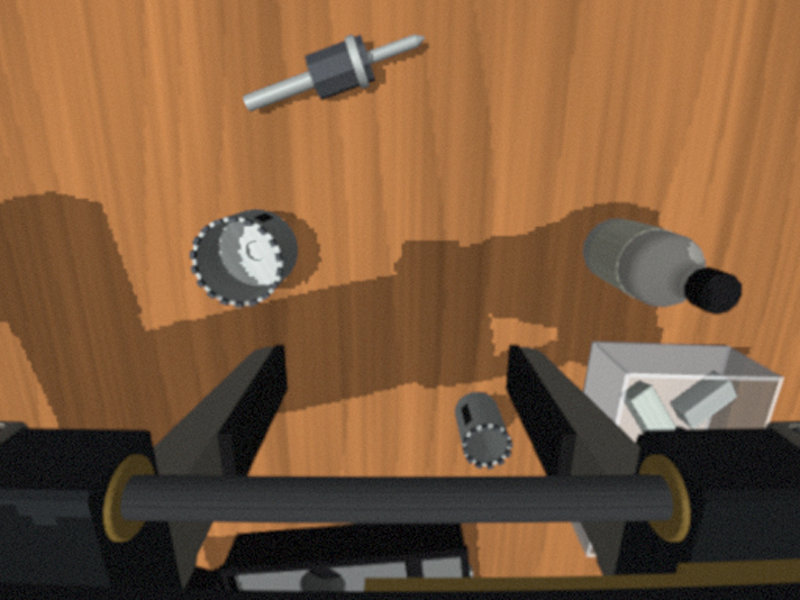

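Wrist view (display pixels): the largest saw's rim is at about (238,260), and a smaller saw's rim at (486,446). The arbor's collar is at (338,68), its short pointed drill ends at (424,41) and its longer shank at (246,104). There is no pink in this frame, so the choice of arbor is right.

Run:
```python
from h import *
d=np.load("w1.npy",allow_pickle=True).item(); im,st=d["im"],d["st"]
f=lambda u,v,z: atz(im,u/1.5625,v/1.5625,z,st)
def circ(pts,z=55):
    Q=np.array([f(u,v,z)[:2] for u,v in pts]); A=np.c_[2*Q,np.ones(len(Q))]; s=np.linalg.lstsq(A,(Q**2).sum(1),rcond=None)[0]
    print("c",s[:2].round(1),"D",2*np.sqrt(s[2]+s[:2]@s[:2]))
circ([(192,258),(240,304),(208,226),(212,293),(284,268),(270,295)])
circ([(461,446),(512,446),(486,466),(486,426),(468,461),(505,461)])
print("tip",f(424,41,14),"shank",f(246,104,14),"collar",f(338,68,20))
P=cloud(im,st)
for n,u,v in(("C",240,258),("B",486,440),("arb",338,68)):
    u=int(u/1.5625);v=int(v/1.5625);r=40 if n!="B" else 25
    w=P[v-r:v+r,max(u-r,0):u+r].reshape(-1,3);w=w[(w[:,2]>(45 if n!="arb" else 6))&(w[:,2]<65)]
    print(n,len(w),np.round([np.percentile(w,1,0),np.percentile(w,99,0)],1).tolist())
    if n=="arb":
        c=w[:,:2].mean(0); _,_,V=np.linalg.svd(w[:,:2]-c); t=(w[:,:2]-c)@V[0]; print("axis",V[0],c+V[0]*t.min(),c+V[0]*t.max())
```

```text
c [452.5 250.8] D 61.22625702588792
c [629.2 105.4] D 38.31105697165773
tip [577.33229147 393.88557056  14.        ] shank [453.68754239 354.22120311  14.        ] collar [519.55211016 375.96379729  20.        ]
C 796 [[419.1, 219.2, 45.2], [480.4, 280.4, 56.5]]
B 435 [[610.9, 86.8, 45.2], [647.8, 124.3, 56.5]]
arb 1660 [[476.8, 358.2, 11.8], [558.0, 394.1, 31.0]]
axis [-0.94648638 -0.32274377] [561.430263   389.43403867] [473.12457185 359.32255272]
```

Request:
{"name": "drive_tool", "arguments": {"motion": [[[0,0,0],[-0.435,-0.15,-0.1],1],[[0,0,0],[-0.435,-0.15,-0.1],1],[[0,0,0],[-0.435,-0.15,-0.1],1],[[0,0,0],[-0.435,-0.15,-0.1],1],[[0,0,0],[-0.435,-0.15,-0.1],1]]}}

```text
t: 2.2
position: [499.8, 60.3, 221.4]
tcp_rot: [3.14, -0.001, 1.573]
force: [0.6, 1.0, -0.7]
width: 1.003
grip_force: 0.0
```

Run:
```python
from h import *
st=bot.state(); im=get_image("wrist"); print(st["position"],st["tcp_rot"])
np.save("w2.npy",dict(im=im,st=st),allow_pickle=True)
P=cloud(im,st); m=(np.abs(P[...,0]-432)<40)&(np.abs(P[...,1]-124)<40)&(P[...,2]>45)&(P[...,2]<65); w=P[m]
v,u=np.nonzero(m); print(len(w),u.mean(),v.mean(),np.round([np.percentile(w,1,0),np.percentile(w,99,0)],1).tolist(),cv2.minEnclosingCircle(w[:,:2].astype(np.float32)))
```

```text
[499.81798298  60.34783805 221.35431449] [ 3.14000633e+00 -5.65374992e-04  1.57288910e+00]
253 192.1304347826087 116.98418972332016 [[415.5, 111.6, 45.2], [445.1, 140.8, 56.9]] ((429.8533020019531, 126.125732421875), 15.466026306152344)
```

Request:
{"name": "drive_tool", "arguments": {"motion": [[[0,0,0],[-0.8,0.05,-0.025],1],[[0,0,0],[-0.8,0.05,-0.025],1],[[0,0,0],[-0.8,0.05,-0.025],1],[[0,0,0],[-0.8,0.05,-0.025],1],[[0,0,0],[-0.8,0.05,-0.025],1],[[0,0,0],[-0.8,0.05,-0.025],1],[[0,0,0],[-0.8,0.05,-0.025],1]]}}

```text
t: 3.12
position: [521.0, -259.3, 229.9]
tcp_rot: [-3.141, -0.002, 1.573]
force: [-0.3, -0.1, 0.1]
width: 1.003
grip_force: 0.0
```

Run:
```python
from h import *
st=bot.state(); im=get_image("wrist"); print(st["position"],st["tcp_rot"]); save(im,"w3.png",s=1.5625)
np.save("w3.npy",dict(im=im,st=st),allow_pickle=True)
```

```text
[ 520.96841151 -259.29400582  229.91016316] [-3.14077672e+00 -1.51240686e-03  1.57328035e+00]
```

View pics/w3.png

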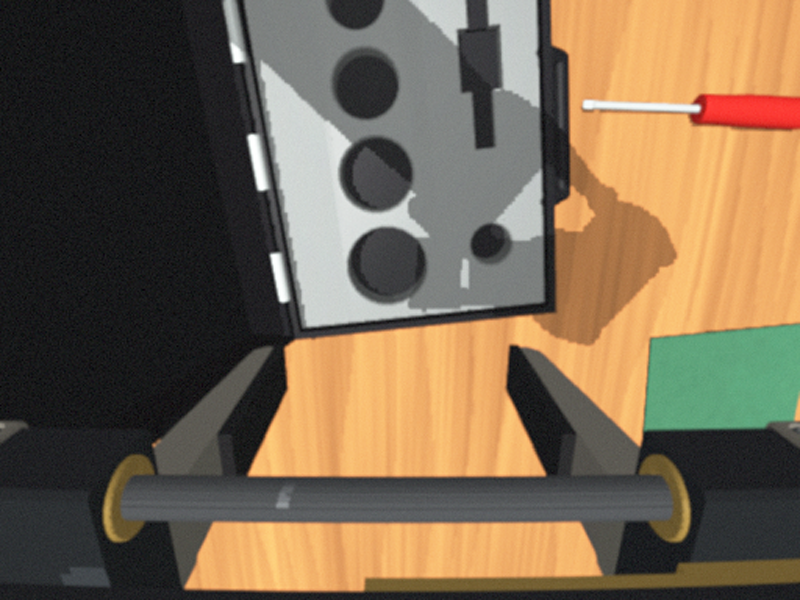

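```bash
cat > wells.py <<'E'
from h import *
def plane(im,st,z):
    R,c=pose(im,st); K=np.array(im["camera_matrix"],float); v,u=np.mgrid[0:384,0:512]
    d=np.stack([(u-K[0,2])/K[0,0],(v-K[1,2])/K[1,1]],-1); x=d.copy()
    for _ in range(20): x=d/(1+im["k1"]*(x**2).sum(-1,keepdims=True))
    D=np.concatenate([x,np.ones(x.shape[:2]+(1,))],-1)@R.T
    return c+D*((z-c[2])/D[...,2])[...,None]
if __name__=="__main__":
    d=np.load("w3.npy",allow_pickle=True).item(); im,st=d["im"],d["st"]
    P=cloud(im,st); T=plane(im,st,33)
    t=P[(np.abs(P[...,2]-33)<6)&(np.abs(T[...,0]-540)<80)&(np.abs(T[...,1]+170)<100)]; print("tray z",np.median(t[:,2]),t[:,2].std())
    m=((P[...,2]<29.5)&(np.abs(P[...,2])>-1)&(P[...,2]>2)).astype(np.uint8); m[215:]=0
    n,L,S,C=cv2.connectedComponentsWithStats(m,connectivity=4)
    for i in range(1,n):
        if S[i,4]<60: continue
        w=T[L==i][:,:2]; (c,r)=cv2.minEnclosingCircle(w.astype(np.float32))
        print(S[i,4],C[i].round(),"mean",w.mean(0).round(1),"circ",np.round(c,1),round(2*r,1),"bbox mid",((w.min(0)+w.max(0))/2).round(1),(w.max(0)-w.min(0)).round(1))
    f=lambda u,v,z: atz(im,u/1.5625,v/1.5625,z,st).round(1)
    print("FR",f(554,311,45),"BR",f(293,338,45),"front far",f(543,2,45))
    print("w62",f(387.5,264,33),"w54",f(376,173,33),"w30",f(490.5,243,33),"pocket",f(480,59,33),"slot end",f(485,148,33))
    # lid rim points
    m=P[...,2]>60; w=P[m&(P[...,0]<420)&(P[...,1]>-330)]; print("lid pts",len(w),np.percentile(w,[0,100],0) if len(w) else "")
E
python3 wells.py
```

```text
tray z 33.228689345024804 1.0859564387929563
522 [227.   7.] mean [490.7 -73.1] circ [490.9 -66. ] 40.6 bbox mid [490.9 -74.7] [40.6 18.5]
1779 [307.  43.] mean [ 583.3 -110.8] circ [ 582.2 -116.1] 104.1 bbox mid [ 582.  -116.6] [ 34.5 103. ]
1501 [233.  53.] mean [ 497.3 -121.3] circ [ 497.1 -121.9] 50.3 bbox mid [ 497.3 -121.5] [48.4 47.9]
1787 [463.  70.] mean [ 775.9 -136.7] circ [ 751.4 -140.5] 177.0 bbox mid [ 751.4 -136.8] [176.2  25.4]
1743 [240. 111.] mean [ 504.9 -187.2] circ [ 504.9 -187.6] 57.5 bbox mid [ 504.9 -187.3] [55.8 56.3]
511 [314. 155.] mean [ 599.  -242.6] circ [ 598.9 -242.7] 33.3 bbox mid [ 598.7 -242.8] [32.6 32.6]
1881 [248. 169.] mean [ 513.5 -261.2] circ [ 513.5 -262. ] 65.2 bbox mid [ 513.3 -262.1] [64.2 63. ]
350 [483. 212.] mean [ 842.1 -320.5] circ [ 827.3 -323.9] 115.7 bbox mid [ 827.3 -318.1] [115.7  12. ]
FR [ 653.6 -297.8   45. ] BR [ 433.5 -322.5   45. ] front far [623.6 -69.5  45. ]
w62 [ 514.  -260.6   33. ] w54 [ 505.1 -187.    33. ] w30 [ 599.1 -242.6   33. ] pocket [ 583.2 -104.3   33. ] slot end [ 590.3 -167.7   33. ]
lid pts 34564 [[ 324.85342227 -329.76540685   60.01172942]
 [ 419.72837062  -72.21877921  213.86346286]]
```

The case's tray is sharp in this view: well62 at (387,264), well54 at (376,174), well46 at (365,84), well30 at (491,243) and the collar pocket at (480,59). The saws out are 30, 38 and 62. I'll start with the 38.

```bash
cat >> h.py <<'E'
YC=1.687
C0=np.array([526.8,-166.2]); XC=np.array([-.9933,-.1155]); YD=np.array([.1155,-.9933])
def case(x,y): return C0+x*XC+y*YD
W=dict(w30=(598.9,-242.7),w38=(490.4,-62.4),w62=(513.5,-261.8),tr=(582.5,-104.4))
def plan(*pts,yaw=YC):
    st=bot.state(); print("at",st["position"].round(1),st["tcp_rot"].round(3))
    for p in pts: r,s=go(p,[np.pi,0,yaw],st); print(p,"turn",r,"shift",s)
def check(x,y,lo=40,hi=65,r=45):
    im=get_image("top"); P=cloud(im); m=(np.hypot(P[...,0]-x,P[...,1]-y)<r)&(P[...,2]>lo)&(P[...,2]<hi); w=P[m]
    print("top sees",len(w),((np.percentile(w,2,0)+np.percentile(w,98,0))/2).round(1) if len(w) else "")
E
python3 - <<'E'
from h import *
for p in ((629.3,105.5),(449.8,249.8),(430.3,126.2)): check(*p)
check(520,375,8,40,60)
plan([629.3,105.5,230],[629.3,105.5,110],[629.3,105.5,31])
E
```

```text
top sees 42 [628.1 102.7  50.3]
top sees 77 [450.2 248.3  49.2]
top sees 33 [429.9 124.8  49.1]
top sees 197 [517.6 374.8  21.5]
at [ 520.8 -259.1  230.7] [ 3.142 -0.     1.574]
[629.3, 105.5, 230] turn [ 0.     -0.     -0.0179] shift [0.9104 0.2744 0.0019]
[629.3, 105.5, 110] turn [ 0.     -0.     -0.0179] shift [0.9104 0.2744 0.3019]
[629.3, 105.5, 31] turn [ 0.     -0.     -0.0179] shift [0.9103 0.2743 0.4994]
```

Request:
{"name": "drive_tool", "arguments": {"motion": [[[0,0,-0.018],[0.91,0.274,0.002],0.3],[[0,0,-0.018],[0.91,0.274,0.002],0.3],[[0,0,-0.018],[0.91,0.274,0.002],0.3],[[0,0,-0.018],[0.91,0.274,0.002],0.3],[[0,0,-0.018],[0.91,0.274,0.002],0.3],[[0,0,-0.018],[0.91,0.274,0.002],0.3],[[0,0,-0.018],[0.91,0.274,0.2],0.3],[[0,0,-0.018],[0.91,0.274,0.3],0.3]]}}

```text
t: 4.38
position: [629.5, 105.7, 109.7]
tcp_rot: [3.14, 0.0, 1.688]
force: [1.3, -0.4, -0.8]
width: 0.65
grip_force: 0.0
```

Run:
```python
from h import *
print(bot.state()["width"]*92); plan([629.3,105.5,31],[629.3,105.5,180])
```

```text
59.76919906188425
at [629.5 105.7 109.7] [3.14  0.    1.688]
[629.3, 105.5, 31] turn [0.0003 0.     0.0002] shift [-0.0003 -0.0009  0.1966]
[629.3, 105.5, 180] turn [0.0003 0.     0.0002] shift [-0.0003 -0.0003 -0.1759]
```

Positioning is accurate. Next I descend, close and lift.

Request:
{"name": "drive_tool", "arguments": {"motion": [[[0,0,0],[0,-0.0005,0.12],0.3],[[0,0,0],[0,-0.0005,0.197],0.3],[[0,0,0],[0,-0.0005,0.197],0.3],[[0,0,0],[0,-0.0005,0.197],-0.6],[[0,0,0],[0,-0.0005,0.197],-0.6],[[0,0,0],[0,-0.0005,0.197],-0.6],[[0,0,0],[0,-0.0005,0.1],-0.6],[[0,0,0],[0,-0.0005,-0.02],-0.6]], "squeeze": 25}}

```text
t: 5.38
position: [628.3, 103.3, 118.6]
tcp_rot: [-3.139, -0.0, 1.685]
force: [0.6, -0.4, -0.4]
width: 0.412
grip_force: 25.0
```

Run:
```python
from h import *
st=bot.state(); im=get_image("wrist"); P=cloud(im,st)
save(im,"w4.png",(150,180,400,384),3)
w=*W["w38"],; plan([*w,160],[*w,70],[*w,40])
```

```text
at [633.3 103.4 127.7] [3.131e+00 1.000e-03 1.685e+00]
[490.4, -62.4, 160] turn [ 0.0017  0.0002 -0.0003] shift [-0.3711 -0.4014 -0.0846]
[490.4, -62.4, 70] turn [ 0.0017  0.0002 -0.0003] shift [-0.3708 -0.4039  0.1404]
[490.4, -62.4, 40] turn [ 0.0017  0.0002 -0.0003] shift [-0.3706 -0.4047  0.2154]
```

View pics/w4.png

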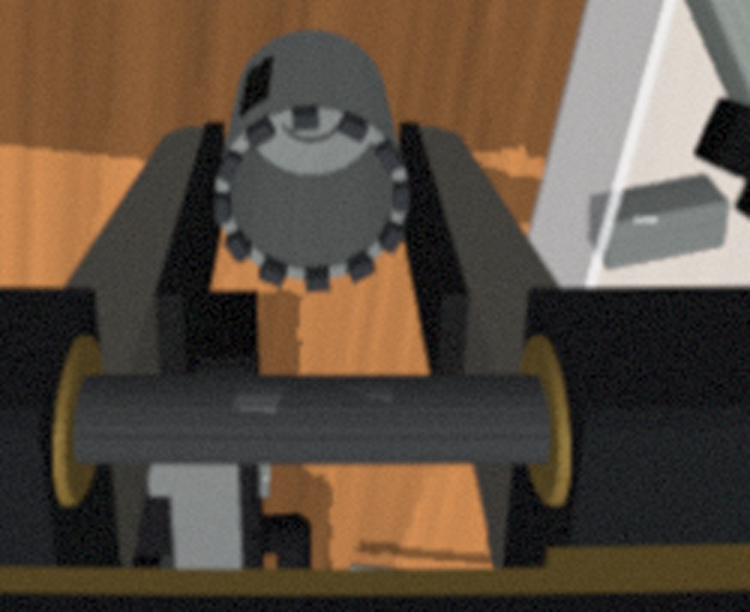

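Saw 38 is held between the pads, with its rim centred at (312,197) in the crop (full image pixel 254,246). I'll transfer it above well38 and measure its offset in the tool.

Request:
{"name": "drive_tool", "arguments": {"motion": [[[0,0,0],[-0.1,-0.1,-0.1],-0.6],[[0,0,0],[-0.2,-0.2,-0.1],-0.6],[[0,0,0],[-0.3,-0.3,-0.1],-0.6],[[0,0,0],[-0.376,-0.395,-0.1],-0.6],[[0,0,0],[-0.376,-0.395,-0.1],-0.6],[[0,0,0],[-0.376,-0.395,-0.1],-0.6]]}}

```text
t: 6.18
position: [490.1, -64.1, 159.1]
tcp_rot: [3.14, 0.0, 1.685]
force: [-0.2, -0.4, -0.4]
width: 0.409
grip_force: 25.0
```

```bash
cat >> h.py <<'E'
def held(zr=-24,D=38):
    """centre of a held saw's mouth in tool coordinates, from wrist depth"""
    st=bot.state(); im=get_image("wrist"); R=Rn.from_euler('xyz',st["tcp_rot"]).as_matrix()
    P=(cloud(im,st)-st["position"])@R; m=(np.abs(P[...,2]-zr-5)<8)&(np.abs(P[...,1])<D/2-1)&(np.abs(P[...,0])<D/2+12); w=P[m]
    print("held",len(w),"x",np.percentile(w[:,0],[1,99]).round(1),"top z",np.percentile(w[:,2],1).round(1)); return im,st
E
python3 - <<'E'
from h import *
im,st=held()
H=np.array(im["hand_eye"]); d=H[:3,:3]@ray(im,254,245.7); o=H[:3,3]; print(o+d*(-24-o[2])/d[2])
w=W["w38"]; plan([*w,160],[*w,70],[*w,39]); print(st["force"])
E
```

```text
held 1507 x [-16.5  20.5] top z -22.6
[  4.73532525   0.36172671 -24.        ]
at [490.3 -63.7 159. ] [3.14  0.    1.686]
[490.4, -62.4, 160] turn [ 0.0002  0.     -0.0002] shift [ 0.0033  0.0006 -0.0026]
[490.4, -62.4, 70] turn [ 0.0002  0.     -0.0002] shift [0.0033 0.0004 0.2224]
[490.4, -62.4, 39] turn [ 0.0002  0.     -0.0002] shift [0.0033 0.0003 0.2999]
[-0.22788897 -0.39080744 -0.43857168]
```

Run:
```python
from h import *
st=bot.state(); im=get_image("wrist"); R=Rn.from_euler('xyz',st["tcp_rot"]).as_matrix()
P=(cloud(im,st)-st["position"])@R
for s in (-1,1):
  for z in (-40,-30,-20,-10,-4):
    m=(np.abs(P[...,2]-z)<4)&(s*P[...,1]>22)&(s*P[...,1]<45); w=P[m]
    if len(w): print(s,z,len(w),np.percentile(w[:,0],[1,50,99]).round(1),np.percentile(w[:,1],[1,99]).round(1))
for z in (-22,-18,-10,0,10,20,28):
    m=(np.abs(P[...,2]-z)<3)&(np.abs(P[...,1])<21)&(np.abs(P[...,0])<40); w=P[m]
    if len(w): print(z,len(w),"x",np.percentile(w[:,0],[1,99]).round(1),"y",np.percentile(w[:,1],[1,99]).round(1))
```

```text
-1 -40 169 [ 9.4 10.1 10.8] [-34.2 -22.2]
-1 -30 139 [ 9.  10.  10.6] [-33.5 -22.1]
-1 -20 105 [ 8.9  9.7 10.2] [-32.3 -22.2]
-1 -10 73 [ 8.6  9.3 10.3] [-31.6 -22.2]
-1 -4 56 [ 8.6  9.2 10.3] [-30.5 -22.1]
1 -40 183 [ 9.3 10.1 10.8] [22.1 34.5]
1 -30 132 [ 9.   9.9 10.5] [22.2 33.7]
1 -20 106 [ 8.8  9.6 10.4] [22.1 32.5]
1 -10 81 [ 8.6  9.3 10.4] [22.1 31.8]
1 -4 58 [ 8.6  9.1 10.3] [22.  31.1]
-22 788 x [-16.7  20.5] y [-20.   19.9]
-18 906 x [-16.8  20.5] y [-19.7  19.8]
-10 555 x [-15.5  20.5] y [-19.8  19.8]
0 427 x [-15.4  20.4] y [-18.7  18.9]
10 345 x [-15.5  20.4] y [-16.4  16.7]
20 283 x [-15.5  20.5] y [-17.1  16.1]
28 481 x [-15.3  20.3] y [-14.2  15.2]
```

Request:
{"name": "drive_tool", "arguments": {"motion": [[[0,0,0],[-0.1,0,0.1],-0.6],[[0,0,0],[-0.175,0,0.145],-0.6],[[0,0,0],[-0.175,0,0.145],-0.6],[[0,0,0],[-0.175,0,0.145],-0.6]]}}

```text
t: 6.78
position: [498.3, -132.8, 101.1]
tcp_rot: [3.141, -0.0, 1.686]
force: [-0.1, 0.2, -1.0]
width: 0.406
grip_force: 25.0
```

```bash
cat >> h.py <<'E'
from wells import plane
def holes(zt=29.5,lo=2,amin=60,vmax=384):
    st=bot.state(); im=get_image("wrist"); P=cloud(im,st); T=plane(im,st,33)
    m=((P[...,2]<zt)&(P[...,2]>lo)).astype(np.uint8); m[vmax:]=0
    n,L,S,C=cv2.connectedComponentsWithStats(m,connectivity=4)
    for i in range(1,n):
        if S[i,4]<amin: continue
        w=T[L==i][:,:2]; a=(w-C0)@XC; b=(w-C0)@YD
        if abs(np.mean(a))>105 or abs(np.mean(b))>140: continue
        (c,r)=cv2.minEnclosingCircle(w.astype(np.float32))
        print(S[i,4],C[i].round(),"circ",np.round(c,1),round(2*r,1),"case",((a.min()+a.max())/2).round(1),((b.min()+b.max())/2).round(1),"size",np.ptp(a).round(1),np.ptp(b).round(1))
    return im,st
E
python3 - <<'E'
from h import *
im,st=holes(); print(st["position"].round(1)); save(im,"w5.png")
t=cloud(im,st); T=plane(im,st,33); m=(np.abs(t[...,2]-33)<6)&(np.hypot(t[...,0]-530,t[...,1]+60)<40); print("tray z",np.median(t[m][:,2]))
E
```

```text
2103 [253. 117.] circ [490.3 -62.5] 42.0 case 24.2 -107.3 size 41.2 41.7
3423 [355. 167.] circ [581.9 -98.8] 136.5 case -62.2 -60.5 size 30.4 136.1
1645 [253. 179.] circ [ 497.  -120.8] 49.1 case 24.6 -53.5 size 48.5 37.4
234 [254. 274.] circ [ 507.1 -199.7] 48.6 case 23.4 36.0 size 48.3 17.5
420 [253. 300.] circ [ 511.  -241.1] 50.6 case 24.3 66.7 size 50.6 11.9
352 [253. 338.] circ [ 515.3 -278.3] 50.7 case 24.3 116.6 size 50.7 13.3
[ 498.3 -132.8  101.1]
tray z 33.33058118502461
```

View pics/w5.png

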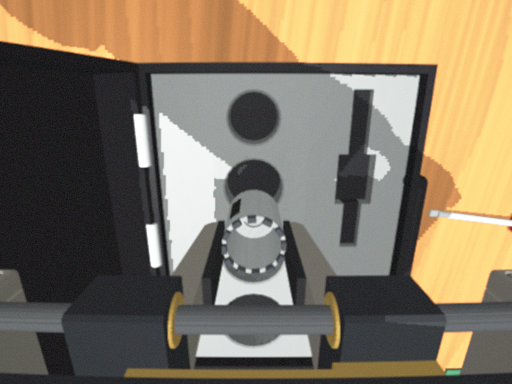

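The image shows well38 free at (253,117), and its centre is confirmed at (490.3, -62.5). The held saw sits 2 mm toward tool +x, so I correct the placement by that.

Run:
```python
from h import *
w=(490.5,-64.4); plan([*w,100],[*w,72],[*w,39])
```

```text
at [ 498.4 -132.7  101.4] [3.14  0.    1.686]
[490.5, -64.4, 100] turn [ 0.0002  0.0001 -0.0001] shift [1.72e-01 1.00e-04 3.40e-03]
[490.5, -64.4, 72] turn [ 0.0002  0.0001 -0.0001] shift [0.172  0.     0.0734]
[490.5, -64.4, 39] turn [ 0.0002  0.0001 -0.0001] shift [ 1.720e-01 -1.000e-04  1.559e-01]
```

Request:
{"name": "drive_tool", "arguments": {"motion": [[[0,0,0],[0.1,0,0],-0.6],[[0,0,0],[0.172,0,0],-0.6],[[0,0,0],[0.172,0,0.03],-0.6],[[0,0,0],[0.172,0,0.073],-0.6],[[0,0,0],[0.172,0,0.1],-0.6],[[0,0,0],[0.172,0,0.12],-0.6],[[0,0,0],[0.172,0,0.138],-0.6],[[0,0,0],[0.172,0,0.154],-0.6]]}}

```text
t: 7.82
position: [490.0, -66.0, 40.8]
tcp_rot: [-3.14, 0.0, 1.685]
force: [-13.2, 1.5, 36.5]
width: 0.404
grip_force: 25.0
```

Request:
{"name": "drive_tool", "arguments": {"motion": [[[0,0,0],[0,0,0.002],-0.6]]}}

```text
t: 7.95
position: [490.0, -66.0, 40.7]
tcp_rot: [-3.14, 0.001, 1.686]
force: [-12.7, 1.4, 25.6]
width: 0.408
grip_force: 25.0
```

Request:
{"name": "drive_tool", "arguments": {"motion": [[[0,0,0],[0,0,-0.005],0.1],[[0,0,0],[0,0,-0.005],0.1],[[0,0,0],[0,0,-0.1],0.1],[[0,0,0],[-0.1,0,-0.25],0.1],[[0,0,0],[-0.2,0,-0.3],1],[[0,0,0],[-0.2,0,-0.3],1]]}}

```text
t: 8.7
position: [500.9, -148.2, 161.1]
tcp_rot: [3.136, 0.004, 1.682]
force: [-0.6, 0.6, -0.5]
width: 0.741
grip_force: 0.0
```

```bash
cat >> h.py <<'E'
def seated(x,y,r=40):
    st=bot.state(); im=get_image("wrist"); P=cloud(im,st); m=(np.hypot(P[...,0]-x,P[...,1]-y)<r)&(P[...,2]>50); w=P[m]
    if len(w): print("n",len(w),"top z pct",np.percentile(w[:,2],[2,50,98]).round(1),"mid",((np.percentile(w,1,0)+np.percentile(w,99,0))/2).round(1))
    return im,st
E
python3 - <<'E'
from h import *
print(bot.state()["position"]); im,st=seated(490.4,-62.4)
check(449.8,249.8); check(430.3,126.2)
plan([449.8,249.8,230],[449.8,249.8,110])
E
```

```text
[ 500.90163192 -148.15008373  161.13628385]
n 462 top z pct [51.1 62.1 64.5] mid [490.  -64.   57.6]
top sees 79 [450.3 248.3  48.8]
top sees 32 [429.9 124.7  48.8]
at [ 498.  -143.8  156.8] [-3.140e+00 -2.000e-03  1.685e+00]
[449.8, 249.8, 230] turn [-0.0003 -0.0003 -0.0003] shift [ 0.9916 -0.0078 -0.1812]
[449.8, 249.8, 110] turn [-0.0003 -0.0003 -0.0003] shift [ 0.991  -0.0072  0.1188]
```

Request:
{"name": "drive_tool", "arguments": {"motion": [[[0,0,0],[0.15,0,-0.05],1],[[0,0,0],[0.3,-0.01,-0.05],1],[[0,0,0],[0.45,-0.02,-0.05],1],[[0,0,0],[0.6,-0.022,-0.05],1],[[0,0,0],[0.75,-0.022,0],1],[[0,0,0],[0.84,-0.022,0.04],1],[[0,0,0],[0.84,-0.022,0.04],1],[[0,0,0],[0.84,-0.022,0.04],1]]}}

```text
t: 9.85
position: [451.1, 187.9, 141.6]
tcp_rot: [-3.14, 0.0, 1.686]
force: [-0.1, -0.1, 0.2]
width: 1.003
grip_force: 0.0
```

```bash
cat >> h.py <<'E'
def cup(x,y,r=45):
    st=bot.state(); im=get_image("wrist"); P=cloud(im,st); m=(np.hypot(P[...,0]-x,P[...,1]-y)<r)&(P[...,2]>47)&(P[...,2]<62); w=P[m]
    print("cup",len(w),((np.percentile(w,.5,0)+np.percentile(w,99.5,0))/2).round(1),(np.percentile(w,99.5,0)-np.percentile(w,.5,0)).round(1),cv2.minEnclosingCircle(w[:,:2].astype(np.float32)))
E
python3 - <<'E'
from h import *
cup(450,250); plan([450,250,120],[450,250,31])
E
```

```text
cup 797 [449.7 249.7  52.1] [60.8 61.7  9.5] ((449.6064147949219, 249.5753936767578), 31.356801986694336)
at [451.7 187.5 142.1] [-3.141  0.     1.685]
[450, 250, 120] turn [-0.0001  0.0001 -0.0003] shift [0.1557 0.0137 0.0552]
[450, 250, 31] turn [-0.0001  0.0001 -0.0003] shift [0.1557 0.0138 0.2777]
```

Request:
{"name": "drive_tool", "arguments": {"motion": [[[0,0,0],[0.13,0.012,0.02],1],[[0,0,0],[0.155,0.012,0.055],1],[[0,0,0],[0.155,0.012,0.17],1],[[0,0,0],[0.155,0.012,0.277],1],[[0,0,0],[0.155,0.012,0.277],1],[[0,0,0],[0.155,0.012,0.277],0],[[0,0,0],[0.155,0.012,0.277],0],[[0,0,0],[0.155,0.012,0.277],0]], "squeeze": 30}}

```text
t: 10.9
position: [450.7, 250.4, 33.0]
tcp_rot: [3.139, -0.0, 1.685]
force: [-2.9, -0.2, 1.2]
width: 0.698
grip_force: 0.6
```

Request:
{"name": "drive_tool", "arguments": {"motion": [[[0,0,0],[0,0,-0.08],0],[[0,0,0],[0,0,-0.2],0],[[0,0,0],[0,0,-0.3],0],[[0,0,0],[0,0,-0.3],0],[[0,0,0],[0,0,-0.3],0]]}}

```text
t: 11.52
position: [448.6, 250.0, 150.2]
tcp_rot: [-3.14, 0.0, 1.685]
force: [-1.0, 0.1, -2.4]
width: 0.667
grip_force: 30.0
```

Run:
```python
from h import *
held(-24,62); w=W["w62"]; plan([*w,160])
```

```text
held 2445 x [-29.9  30.5] top z -22.0
at [448.2 249.8 149.5] [-3.138e+00  1.000e-03  1.685e+00]
[513.5, -261.8, 160] turn [-0.0005  0.0001 -0.0003] shift [-1.2893  0.0163 -0.0255]
```

Request:
{"name": "drive_tool", "arguments": {"motion": [[[0,0,0],[-0.14,0,-0.03],0],[[0,0,0],[-0.28,0,-0.03],0],[[0,0,0],[-0.42,0,-0.03],0],[[0,0,0],[-0.56,0.005,-0.03],0],[[0,0,0],[-0.7,0.01,-0.03],0],[[0,0,0],[-0.84,0.015,-0.03],0],[[0,0,0],[-0.95,0.016,-0.03],0]]}}

```text
t: 12.45
position: [498.0, -128.3, 161.2]
tcp_rot: [-3.139, -0.002, 1.684]
force: [-0.6, 0.1, -2.1]
width: 0.67
grip_force: 30.0
```

Request:
{"name": "drive_tool", "arguments": {"motion": [[[0,0,0],[-0.14,0,0],0],[[0,0,0],[-0.28,0,0],0],[[0,0,0],[-0.34,0,0],0],[[0,0,0],[-0.34,0,0],0],[[0,0,0],[-0.34,0,0.06],0],[[0,0,0],[-0.34,0,0.12],0],[[0,0,0],[-0.34,0,0.12],0]]}}

```text
t: 13.32
position: [513.0, -258.4, 112.6]
tcp_rot: [-3.137, -0.005, 1.687]
force: [0.4, 0.1, -1.5]
width: 0.669
grip_force: 30.0
```

Run:
```python
from h import *
held(-24,62); plan([513.6,-262.4,74],[513.6,-262.4,39])
```

```text
held 2439 x [-30.   30.7] top z -22.0
at [ 514.  -259.5  114.4] [-3.140e+00 -3.000e-03  1.687e+00]
[513.6, -262.4, 74] turn [-0.0003 -0.0004 -0.0001] shift [-0.0073 -0.0017  0.1009]
[513.6, -262.4, 39] turn [-0.0003 -0.0004 -0.0001] shift [-0.0075 -0.0015  0.1884]
```

Request:
{"name": "drive_tool", "arguments": {"motion": [[[0,0,0],[0,0,0.05],0],[[0,0,0],[0,0,0.09],0],[[0,0,0],[0,0,0.09],0],[[0,0,0],[0,0,0.09],0]]}}

```text
t: 13.88
position: [515.1, -261.9, 80.2]
tcp_rot: [3.141, 0.001, 1.685]
force: [0.6, 0.9, -1.2]
width: 0.666
grip_force: 30.0
```

Run:
```python
from h import *
plan([513.6,-262.4,74],[513.6,-262.4,40])
```

```text
at [ 515.1 -261.9   80.2] [3.141e+00 1.000e-03 1.685e+00]
[513.6, -262.4, 74] turn [ 0.0001  0.0001 -0.0003] shift [-0.0008 -0.004   0.0154]
[513.6, -262.4, 40] turn [ 0.0001  0.0001 -0.0003] shift [-0.0007 -0.004   0.1004]
```

Request:
{"name": "drive_tool", "arguments": {"motion": [[[0,0,0],[-0.001,-0.004,0.015],0],[[0,0,0],[-0.001,-0.004,0.015],0],[[0,0,0],[-0.001,-0.004,0.035],0],[[0,0,0],[-0.001,-0.004,0.055],0],[[0,0,0],[-0.001,-0.004,0.075],0],[[0,0,0],[-0.001,-0.004,0.09],0],[[0,0,0],[-0.001,-0.004,0.099],0],[[0,0,0],[-0.001,-0.004,0.099],0]]}}

```text
t: 14.88
position: [514.0, -262.7, 42.2]
tcp_rot: [3.141, 0.001, 1.685]
force: [-3.9, 3.8, 12.8]
width: 0.664
grip_force: 30.0
```

Request:
{"name": "drive_tool", "arguments": {"motion": [[[0,0,0],[0,0,-0.002],0.6],[[0,0,0],[0,0,-0.002],0.6],[[0,0,0],[0,0,-0.1],0.6],[[0,0,0],[0,0,-0.25],0.6],[[0,0,0],[-0.15,0,-0.3],0.6],[[0,0,0],[-0.15,0,-0.3],0.6]]}}

```text
t: 15.62
position: [521.0, -326.1, 162.4]
tcp_rot: [3.138, 0.005, 1.682]
force: [-0.1, -0.2, -1.6]
width: 0.8
grip_force: 0.0
```

Run:
```python
from h import *
seated(513.5,-261.8); check(430.3,126.2); check(520,375,8,40,60)
plan([430,66,180],[430,66,140])
```

```text
n 2517 top z pct [ 52.5 265.1 268.9] mid [ 514.4 -267.2  160.1]
top sees 31 [429.8 124.8  51.2]
top sees 196 [516.3 374.3  21. ]
at [ 519.3 -320.9  158.3] [-3.140e+00 -2.000e-03  1.685e+00]
[430, 66, 180] turn [-0.0002 -0.0004 -0.0003] shift [ 0.9864 -0.1118 -0.0517]
[430, 66, 140] turn [-0.0002 -0.0004 -0.0003] shift [ 0.9862 -0.1116  0.0483]
```

Request:
{"name": "drive_tool", "arguments": {"motion": [[[0,0,0],[0.14,0,-0.05],0],[[0,0,0],[0.28,-0.02,-0.05],0],[[0,0,0],[0.42,-0.05,-0.05],0],[[0,0,0],[0.56,-0.08,-0.05],0],[[0,0,0],[0.7,-0.11,-0.05],0],[[0,0,0],[0.84,-0.111,-0.02],0],[[0,0,0],[0.98,-0.111,0.03],0],[[0,0,0],[0.98,-0.111,0.048],0]]}}

```text
t: 16.77
position: [427.9, 66.4, 137.9]
tcp_rot: [-3.137, -0.002, 1.692]
force: [0.3, -0.3, -0.2]
width: 0.502
grip_force: 0.0
```

Request:
{"name": "drive_tool", "arguments": {"motion": [[[0,0,0],[0,0,0],0],[[0,0,0],[0,0,0],0]]}}

```text
t: 17.02
position: [431.5, 61.5, 140.9]
tcp_rot: [3.141, 0.0, 1.683]
force: [1.2, -0.1, 0.2]
width: 0.499
grip_force: 0.0
```

Run:
```python
from h import *
for k in ((513.5,-261.8),(490.4,-62.4)): check(*k,50,80)
cup(430,126,25); plan([430,126.2,120],[430,126.2,32])
```

```text
top sees 97 [ 515.  -263.6   58.7]
top sees 44 [491.  -64.7  60.2]
cup 348 [430.4 126.1  52.1] [29.5 29.5  9.4] ((430.14459228515625, 126.1150894165039), 15.201542854309082)
at [431.7  61.5 141.1] [3.141 0.    1.683]
[430, 126.2, 120] turn [ 0.0001  0.     -0.0006] shift [0.1613 0.0138 0.0527]
[430, 126.2, 32] turn [ 0.0001  0.     -0.0006] shift [0.1613 0.0136 0.2727]
```

Request:
{"name": "drive_tool", "arguments": {"motion": [[[0,0,0],[0.13,0.013,0.02],0],[[0,0,0],[0.161,0.013,0.053],0],[[0,0,0],[0.161,0.013,0.17],0],[[0,0,0],[0.161,0.013,0.273],0],[[0,0,0],[0.161,0.013,0.273],0],[[0,0,0],[0.161,0.013,0.273],-0.8],[[0,0,0],[0.161,0.013,0.273],-0.8],[[0,0,0],[0.161,0.013,0.273],-0.8]], "squeeze": 25}}

```text
t: 18.18
position: [430.9, 126.9, 33.3]
tcp_rot: [3.138, 0.001, 1.685]
force: [0.0, -0.5, 5.0]
width: 0.321
grip_force: 25.0
```

Request:
{"name": "drive_tool", "arguments": {"motion": [[[0,0,0],[0,0,0],-0.8],[[0,0,0],[0,0,-0.1],-0.8],[[0,0,0],[0,0,-0.22],-0.8],[[0,0,0],[0,0,-0.32],-0.8],[[0,0,0],[0,0,-0.32],-0.8],[[0,0,0],[0,0,-0.32],-0.8]]}}

```text
t: 18.92
position: [428.4, 127.0, 158.6]
tcp_rot: [-3.14, -0.0, 1.685]
force: [-0.2, -0.5, -1.3]
width: 0.32
grip_force: 25.0
```

Run:
```python
from h import *
held(-23,30); w=W["w30"]; plan([*w,160])
```

```text
held 1306 x [-14.9  14.7] top z -23.3
at [427.9 127.  158. ] [-3.139 -0.     1.685]
[598.9, -242.7, 160] turn [-0.0004 -0.     -0.0003] shift [-0.967   0.3194 -0.0062]
```

Request:
{"name": "drive_tool", "arguments": {"motion": [[[0,0,0],[-0.13,0.043,-0.02],-0.8],[[0,0,0],[-0.26,0.086,-0.02],-0.8],[[0,0,0],[-0.4,0.132,-0.02],-0.8],[[0,0,0],[-0.54,0.178,-0.02],-0.8],[[0,0,0],[-0.68,0.225,-0.02],-0.8],[[0,0,0],[-0.82,0.271,-0.02],-0.8],[[0,0,0],[-0.967,0.32,0],-0.8],[[0,0,0],[-0.967,0.32,0.05],-0.8]]}}

```text
t: 19.98
position: [600.5, -246.4, 137.1]
tcp_rot: [-3.141, 0.0, 1.681]
force: [-1.0, 1.1, -0.2]
width: 0.321
grip_force: 25.0
```

Request:
{"name": "drive_tool", "arguments": {"motion": [[[0,0,0],[-0.15,0,0.05],-0.8],[[0,0,0],[-0.15,0,0.05],-0.8],[[0,0,0],[-0.15,0,0.05],-0.8],[[0,0,0],[-0.15,0,0.05],-0.8]]}}

```text
t: 20.48
position: [607.3, -300.6, 119.8]
tcp_rot: [3.141, -0.0, 1.687]
force: [-0.2, -0.2, -0.7]
width: 0.319
grip_force: 25.0
```

Run:
```python
from h import *
holes(); held(-23,30); plan([598.9,-242.7,100],[598.9,-242.7,74],[598.9,-242.7,40])
```

```text
716 [251.  17.] circ [ 588.6 -154. ] 29.5 case -62.7 -4.8 size 16.0 25.3
3976 [147.  50.] circ [ 505.6 -188.2] 57.3 case 23.8 19.4 size 56.8 56.6
76 [154. 105.] circ [ 512.2 -232.4] 27.8 case 22.2 63.3 size 27.7 5.1
2496 [151. 142.] circ [ 514.4 -262.3] 56.0 case 26.7 94.6 size 48.4 54.4
1144 [252. 130.] circ [ 599.1 -242.8] 33.5 case -63.0 84.2 size 32.7 33.0
held 1294 x [-14.7  14.6] top z -23.2
at [ 607.5 -301.1  120.2] [3.141 0.    1.687]
[598.9, -242.7, 100] turn [ 0.0001  0.0001 -0.0001] shift [ 0.1474 -0.0046  0.0504]
[598.9, -242.7, 74] turn [ 0.0001  0.0001 -0.0001] shift [ 0.1474 -0.0046  0.1154]
[598.9, -242.7, 40] turn [ 0.0001  0.0001 -0.0001] shift [ 0.1475 -0.0047  0.2004]
```

Request:
{"name": "drive_tool", "arguments": {"motion": [[[0,0,0],[0.1,-0.004,0.03],-0.8],[[0,0,0],[0.147,-0.004,0.09],-0.8],[[0,0,0],[0.147,-0.004,0.11],-0.8],[[0,0,0],[0.147,-0.004,0.13],-0.8],[[0,0,0],[0.147,-0.004,0.15],-0.8],[[0,0,0],[0.147,-0.004,0.17],-0.8],[[0,0,0],[0.147,-0.004,0.188],-0.8],[[0,0,0],[0.147,-0.004,0.197],-0.8]]}}

```text
t: 21.58
position: [598.7, -244.5, 41.3]
tcp_rot: [-3.141, 0.0, 1.685]
force: [-7.5, 2.7, 17.5]
width: 0.318
grip_force: 25.1
```

Request:
{"name": "drive_tool", "arguments": {"motion": [[[0,0,0],[0,0,0.002],-0.8]]}}

```text
t: 21.7
position: [598.7, -244.5, 41.4]
tcp_rot: [-3.141, 0.0, 1.685]
force: [-6.9, 2.8, 12.2]
width: 0.317
grip_force: 25.0
```

Request:
{"name": "drive_tool", "arguments": {"motion": [[[0,0,0],[0,0,0],-0.17],[[0,0,0],[0,0,0],-0.17],[[0,0,0],[0,0,-0.05],-0.17],[[0,0,0],[0,0,-0.15],-0.17],[[0,0,0],[-0.15,0,-0.25],-0.17],[[0,0,0],[-0.15,0,-0.25],-0.17]]}}

```text
t: 22.45
position: [607.7, -307.9, 145.4]
tcp_rot: [3.135, 0.007, 1.683]
force: [0.3, 0.2, -0.4]
width: 0.418
grip_force: 0.0
```

Run:
```python
from h import *
st=bot.state(); im=get_image("wrist"); P=cloud(im,st); save(im,"w6.png")
for n in ("w30","w62"):
    m=(np.hypot(*(P[...,:2]-W[n]).transpose(2,0,1))<40)&(P[...,2]>45)&(P[...,2]<90); w=P[m]; print(n,len(w),np.percentile(w[:,2],[95,99]).round(1),((np.percentile(w,1,0)+np.percentile(w,99,0))/2).round(1))
check(520,375,8,40,60); print(P[...,2][np.hypot(*(P[...,:2]-np.array([550,-200])).transpose(2,0,1))<8].mean())
plan([500,100,230]); plan([520,290,150],yaw=1.88)
```

```text
w30 407 [64.1 64.5] [ 598.4 -244.8   54.9]
w62 1490 [63.9 64.6] [ 514.4 -262.1   54.9]
top sees 195 [517.6 374.8  22.1]
33.27676271907806
at [ 606.2 -304.9  141.5] [3.140e+00 2.000e-03 1.684e+00]
[500, 100, 230] turn [ 0.0003  0.0003 -0.0005] shift [ 1.0353 -0.1493 -0.2232]
at [ 606.2 -304.9  141.5] [3.140e+00 2.000e-03 1.684e+00]
[520, 290, 150] turn [ 0.0003  0.0003 -0.0313] shift [ 1.502  -0.0466 -0.0238]
```

View pics/w6.png

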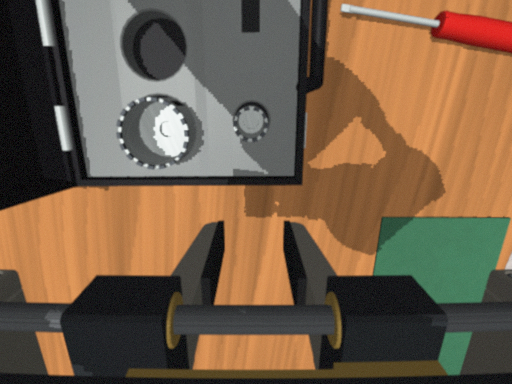

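Saw62 stands at (155,131) and saw30 at (252,123). Both tops read about 64 mm, so they are fully down. Next is the arbor.

Request:
{"name": "drive_tool", "arguments": {"motion": [[[0,0,0],[0.14,-0.02,-0.1],0.1],[[0,0,-0.03],[0.28,-0.03,-0.15],0.1],[[0,0,-0.055],[0.42,-0.04,-0.15],0.1],[[0,0,-0.08],[0.56,-0.05,-0.15],0.1],[[0,0,-0.1],[0.7,-0.06,-0.15],0.1],[[0,0,-0.125],[0.84,-0.07,-0.15],0.1],[[0,0,-0.15],[0.98,-0.08,-0.15],0.1],[[0,0,-0.175],[0.98,-0.08,-0.15],0.1]]}}

```text
t: 23.55
position: [526.4, 86.9, 198.2]
tcp_rot: [3.141, -0.004, 2.796]
force: [-0.4, 0.8, 0.5]
width: 0.552
grip_force: 0.0
```

Run:
```python
from h import *
check(520,375,8,40,60)
plan([585,390,170],yaw=3.45)
```

```text
top sees 196 [517.5 374.5  21.6]
at [526.9  85.2 198.3] [-3.141e+00 -3.000e-03  2.799e+00]
[585, 390, 170] turn [ 1.000e-04 -5.000e-04 -1.036e-01] shift [0.1189 0.7665 0.0706]
```

Request:
{"name": "drive_tool", "arguments": {"motion": [[[0,0,-0.025],[0.02,0.14,0],0.1],[[0,0,-0.05],[0.04,0.28,0],0.1],[[0,0,-0.075],[0.06,0.42,0.02],0.1],[[0,0,-0.104],[0.09,0.56,0.04],0.1],[[0,0,-0.104],[0.12,0.7,0.07],0.1],[[0,0,-0.104],[0.12,0.766,0.07],0.1],[[0,0,-0.104],[0.12,0.766,0.07],0.1],[[0,0,-0.104],[0.12,0.766,0.07],0.1]]}}

```text
t: 24.6
position: [590.7, 385.0, 171.2]
tcp_rot: [-3.141, -0.002, -2.847]
force: [0.0, -1.7, 0.3]
width: 0.548
grip_force: 0.0
```

Run:
```python
from h import *
st=bot.state(); im=get_image("wrist"); P=cloud(im,st); save(im,"w7.png",(120,20,400,220),2.5)
m=(np.hypot(P[...,0]-520,P[...,1]-375)<75)&(P[...,2]>6)&(P[...,2]<40); w=P[m][:,:2]
c=w.mean(0);V=np.linalg.svd(w-c)[2][0]; V*=np.sign(V[0]); t=(w-c)@V; print("dir",np.arctan2(V[1],V[0]),"ends",c+V*t.min(),c+V*t.max(),np.ptp(t))
k=m&(P[...,2]>24); w2=P[k][:,:2]; t2=(w2-c)@V; q=np.percentile(t2,[.5,99.5]); print("collar range along (from shank end)",q-t.min(),"mid",c+V*q.mean(), "perp",np.percentile((w2-c)@np.array([-V[1],V[0]]),[1,99]))
print(bot.state()["position"])
```

```text
dir 0.3211396111484932 ends [454.19593727 354.98832189] [576.81256909 395.7773141 ] 129.22298667386167
collar range along (from shank end) [49.79061883 89.89588039] mid [520.46854281 377.034212  ] perp [-11.68295152  12.00904992]
[590.9307611  384.74657906 171.57988534]
```

View pics/w7.png

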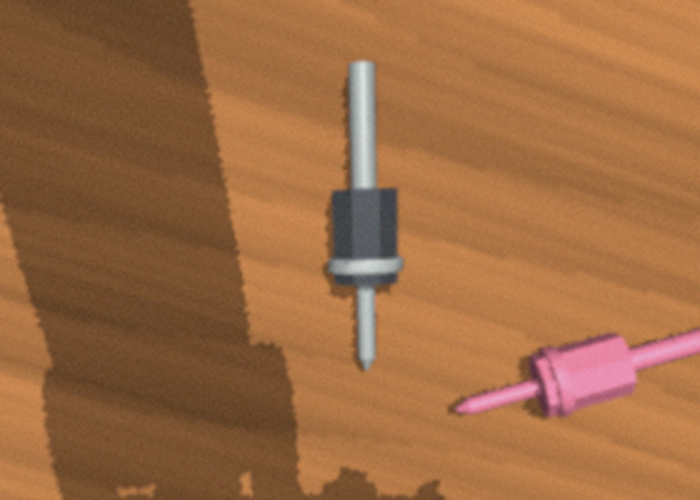

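The grey arbor lies at (365,235), with its drill tip at (365,367) and its shank end at (362,62). The pink look-alike at (590,372) is not touched.

Run:
```python
from h import *
plan([520.5,377,100],[520.5,377,15],yaw=3.463)
```

```text
at [590.9 384.7 171.6] [-3.141e+00 -1.000e-03 -2.847e+00]
[520.5, 377, 100] turn [-0.0001 -0.0002 -0.0043] shift [0.1739 0.0327 0.1791]
[520.5, 377, 15] turn [-0.0001 -0.0002 -0.0043] shift [0.1737 0.0328 0.3916]
```

Request:
{"name": "drive_tool", "arguments": {"motion": [[[0,0,-0.0045],[0.1,0.02,0.08],0.1],[[0,0,-0.0045],[0.174,0.033,0.18],0.1],[[0,0,-0.0045],[0.174,0.033,0.25],0.1],[[0,0,-0.0045],[0.174,0.033,0.32],0.1],[[0,0,-0.0045],[0.174,0.033,0.391],0.1],[[0,0,-0.0045],[0.174,0.033,0.391],0.1],[[0,0,-0.0045],[0.174,0.033,0.391],0.1]]}}

```text
t: 25.52
position: [521.7, 378.1, 16.9]
tcp_rot: [3.141, 0.002, -2.818]
force: [-0.3, -0.2, 0.4]
width: 0.55
grip_force: 0.0
```

Run:
```python
from h import *
plan([520.5,377,15.3],yaw=3.463)
```

```text
at [521.7 378.1  16.9] [ 3.141e+00  2.000e-03 -2.818e+00]
[520.5, 377, 15.3] turn [0.     0.0003 0.0004] shift [ 0.0038 -0.0016  0.0041]
```

Request:
{"name": "drive_tool", "arguments": {"motion": [[[0,0,0],[0.003,-0.001,0.004],0.1],[[0,0,0],[0.003,-0.001,0.004],-0.8],[[0,0,0],[0.003,-0.001,0.004],-0.8],[[0,0,0],[0.003,-0.001,0.004],-0.8],[[0,0,0],[0.003,-0.001,0.004],-0.8],[[0,0,0],[0.003,-0.001,-0.05],-0.8],[[0,0,0],[0.003,-0.001,-0.15],-0.8],[[0,0,0],[0.003,-0.001,-0.3],-0.8]], "squeeze": 30}}

```text
t: 26.52
position: [518.1, 376.8, 135.2]
tcp_rot: [-3.141, -0.005, -2.817]
force: [1.1, 0.6, -2.1]
width: 0.299
grip_force: 30.0
```

```bash
cat >> h.py <<'E'
def heldarbor():
    st=bot.state(); im=get_image("wrist"); R=Rn.from_euler('xyz',st["tcp_rot"]).as_matrix()
    P=(cloud(im,st)-st["position"])@R; m=(np.abs(P[...,1])<12)&(np.abs(P[...,0])<95)&(P[...,2]<14)&(P[...,2]>-20); w=P[m]
    print("arbor x",np.percentile(w[:,0],[.2,99.8]).round(1))
    for a,b in ((-65,-45),(-40,-25),(-15,15),(25,40),(45,75)):
        k=w[(w[:,0]>a)&(w[:,0]<b)]
        if len(k): print(a,b,len(k),"y",k[:,1].mean().round(1),"z min",np.percentile(k[:,2],2).round(1),"width",np.ptp(k[:,1]).round(1))
    return im,st
E
python3 - <<'E'
from h import *
im,st=heldarbor(); save(im,"w8.png",(120,60,400,260),2.5); print(st["position"],st["width"]*92)
t=W["tr"]; plan([*t,180])
E
```

```text
arbor x [-51.5  69.9]
-65 -45 103 y 0.1 z min -4.9 width 7.8
-40 -25 193 y 0.1 z min -5.0 width 7.6
-15 15 1771 y 0.0 z min -17.0 width 24.0
25 40 428 y 0.1 z min -6.7 width 10.5
45 75 802 y 0.0 z min -6.7 width 10.7
[518.06913363 376.7519164  135.2253161 ] 27.481233499045327
at [523.6 379.6 147.1] [ 3.14   0.013 -2.817]
[582.5, -104.4, 180] turn [0.002  0.0012 0.2832] shift [ 0.2458 -1.1935 -0.0873]
```

View pics/w8.png

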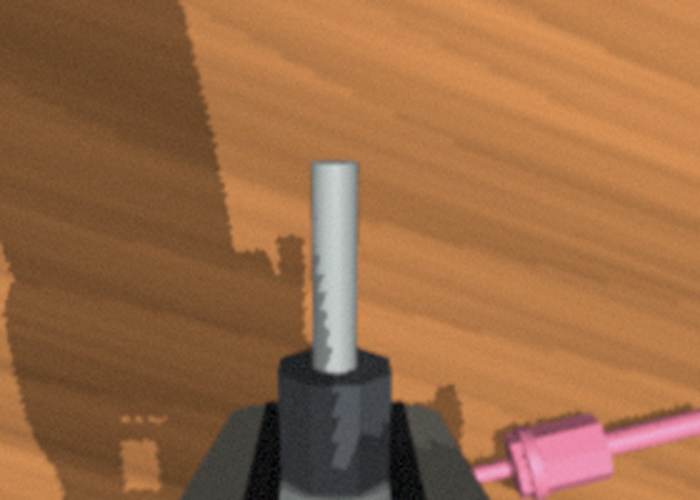

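The arbor is held across the collar and level, with the shank end at (335,165) in the crop. I carry it to the trough while turning back.

Request:
{"name": "drive_tool", "arguments": {"motion": [[[0,0,0.02],[0.02,-0.1,-0.09],-0.8],[[0,0,0.048],[0.05,-0.24,-0.09],-0.8],[[0,0,0.076],[0.08,-0.38,-0.09],-0.8],[[0,0,0.104],[0.11,-0.52,-0.09],-0.8],[[0,0,0.132],[0.14,-0.66,-0.09],-0.8],[[0,0,0.16],[0.17,-0.8,-0.09],-0.8],[[0,0,0.188],[0.2,-0.94,-0.09],-0.8],[[0,0,0.21],[0.2,-0.94,-0.09],-0.8]]}}

```text
t: 27.58
position: [564.4, -8.4, 172.4]
tcp_rot: [3.141, 0.002, 2.137]
force: [0.3, 1.9, -2.5]
width: 0.299
grip_force: 30.0
```

Run:
```python
from h import *
t=W["tr"]; plan([592,-185,150])
```

```text
at [564.4  -8.4 172.4] [3.141e+00 2.000e-03 2.137e+00]
[592, -185, 150] turn [0.0001 0.0003 0.0716] shift [-0.4097 -0.1785  0.0566]
```

Request:
{"name": "drive_tool", "arguments": {"motion": [[[0,0,0.025],[-0.1,-0.04,0.02],-0.8],[[0,0,0.05],[-0.2,-0.08,0.06],-0.8],[[0,0,0.0716],[-0.226,-0.09,0.12],-0.8],[[0,0,0.0716],[-0.226,-0.09,0.2],-0.8],[[0,0,0.0716],[-0.226,-0.09,0.2],-0.8],[[0,0,0.0716],[-0.226,-0.09,0.2],-0.8]]}}

```text
t: 28.32
position: [583.8, -99.8, 93.0]
tcp_rot: [3.14, 0.001, 1.697]
force: [0.3, -0.5, -1.6]
width: 0.298
grip_force: 30.0
```

Run:
```python
from h import *
im,st=heldarbor(); plan([582.4,-104.3,60],[582.4,-104.3,35]); print(case(-62.2,-55.3))
P=cloud(im,st); m=(P[...,2]>42)&(P[...,2]<48); w=P[m][:,:2]-C0; a=w@XC;b=w@YD; k=(np.abs(b)<140)&(a<-90); print("front rim a",np.percentile(a[k],[1,50,99]) if k.any() else "")
```

```text
arbor x [-51.1  70.1]
-65 -45 99 y 0.1 z min -4.7 width 7.7
-40 -25 197 y 0.1 z min -4.9 width 7.6
-15 15 1773 y 0.0 z min -17.1 width 24.0
25 40 428 y 0.1 z min -6.7 width 10.5
45 75 812 y 0.1 z min -6.6 width 10.7
at [584.3 -99.9  93.5] [3.139e+00 1.000e-03 1.697e+00]
[582.4, -104.3, 60] turn [0.0005 0.0002 0.0017] shift [-0.0102 -0.0063  0.0838]
[582.4, -104.3, 35] turn [0.0005 0.0002 0.0017] shift [-0.0101 -0.0064  0.1463]
[ 582.19611 -104.08641]
front rim a [-246.06920133 -108.66309338 -105.05031456]
```

Request:
{"name": "drive_tool", "arguments": {"motion": [[[0,0,0.0015],[-0.01,-0.006,0.04],-0.8],[[0,0,0.0015],[-0.01,-0.006,0.08],-0.8],[[0,0,0.0015],[-0.01,-0.006,0.08],-0.8],[[0,0,0.0015],[-0.01,-0.006,0.08],-0.8]]}}

```text
t: 28.88
position: [581.2, -104.0, 59.3]
tcp_rot: [-3.141, -0.0, 1.688]
force: [-0.5, 0.0, -2.5]
width: 0.296
grip_force: 30.0
```

Run:
```python
from h import *
plan([582.3,-104.2,50],[582.3,-104.2,34.5])
```

```text
at [ 581.2 -104.    59.3] [-3.141 -0.     1.688]
[582.3, -104.2, 50] turn [-0.     -0.      0.0001] shift [-0.0009  0.0028  0.0232]
[582.3, -104.2, 34.5] turn [-0.     -0.      0.0001] shift [-0.0009  0.0028  0.0619]
```

Request:
{"name": "drive_tool", "arguments": {"motion": [[[0,0,0],[-0.001,0.0025,0.012],-0.8],[[0,0,0],[-0.001,0.0025,0.022],-0.8],[[0,0,0],[-0.001,0.0025,0.032],-0.8],[[0,0,0],[-0.001,0.0025,0.042],-0.8],[[0,0,0],[-0.001,0.0025,0.052],-0.8],[[0,0,0],[-0.001,0.0025,0.06],-0.8],[[0,0,0],[-0.001,0.0025,0.061],-0.8],[[0,0,0],[-0.001,0.0025,0.061],-0.8]]}}

```text
t: 29.88
position: [582.3, -104.3, 35.1]
tcp_rot: [3.141, 0.0, 1.688]
force: [0.5, 0.1, -2.7]
width: 0.299
grip_force: 30.0
```

Request:
{"name": "drive_tool", "arguments": {"motion": [[[0,0,0],[0,0,0.001],-0.1],[[0,0,0],[0,0,0.001],-0.1],[[0,0,0],[0,0,-0.04],-0.1],[[0,0,0],[0,0,-0.15],-0.1],[[0,0,0],[-0.15,0,-0.25],-0.1],[[0,0,0],[-0.2,0,-0.25],-0.1],[[0,0,0],[-0.2,0,-0.25],-0.1]]}}

```text
t: 30.75
position: [592.5, -185.9, 137.4]
tcp_rot: [3.138, 0.002, 1.685]
force: [0.3, -0.9, -0.1]
width: 0.451
grip_force: 0.0
```

Run:
```python
from h import *
st=bot.state(); im=get_image("wrist"); P=cloud(im,st); save(im,"w9.png")
w=P-np.r_[C0,0]; a=w[...,:2]@XC; b=w[...,:2]@YD
for lo,hi in ((-125,-100),(-95,-80),(-70,-60),(-50,-40),(-30,-10),(-5,6)):
    m=(np.abs(a+62)<18)&(b>lo)&(b<hi)&(P[...,2]>33.8)&(P[...,2]<70); print(lo,hi,m.sum(),np.percentile(P[...,2][m],[50,98]).round(1) if m.any() else "",a[m].mean().round(1) if m.any() else "")
m=(np.abs(a+62)<18)&(P[...,2]>35)&(P[...,2]<70)&(np.abs(b+60)<90);print("b range",np.percentile(b[m],[.2,99.8]))
for n in W:
    if n!="tr":
        m=(np.hypot(*(P[...,:2]-W[n]).transpose(2,0,1))<40)&(P[...,2]>45)&(P[...,2]<90); print(n,m.sum(),np.percentile(P[...,2][m],[98]) if m.any() else "")
```

```text
-125 -100 572 [38.1 40.8] -62.0
-95 -80 333 [37.9 40.6] -61.8
-70 -60 409 [46.9 49.3] -62.6
-50 -40 395 [47.9 51.5] -62.5
-30 -10 304 [36.4 39. ] -61.5
-5 6 116 [34.9 38.9] -62.9
b range [-124.97054074   14.28718902]
w30 685 [64.29294734]
w38 1281 [64.07437218]
w62 837 [63.95230505]
```

View pics/w9.png

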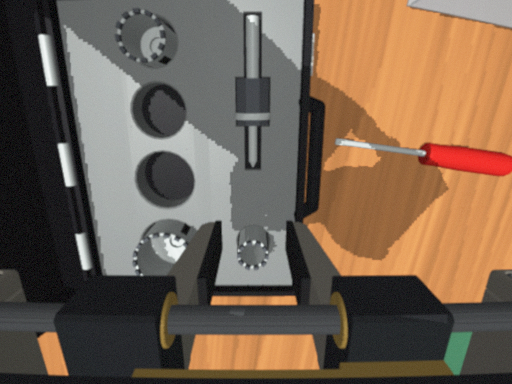

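The arbor lies home at (252,95), drill tip toward case +y: collar top at about 48 mm, shank top at about 40 mm. Three saws are seated. Now I measure the lid.

```bash
cat >> h.py <<'E'
def lidpts(name="scene"):
    im=get_image(name); P=cloud(im); w=P-np.r_[C0,0]; a=w[...,:2]@XC; b=w[...,:2]@YD
    m=(np.abs(b)<130)&(a>60)&(a<300)&(P[...,2]>70)&(P[...,2]<280); return a[m],b[m],P[...,2][m]
def lidpath(th,s,h,dz=0):
    d=np.array([-np.cos(th),np.sin(th)]); n=np.array([np.sin(th),np.cos(th)])
    return np.array([110,45])+s*d+45*n+np.array([h,dz])
E
python3 - <<'E'
from h import *
a,b,z=lidpts("scene"); k=(z>90)&(z<190)
# inner floor of the lid: plane fit
A=np.c_[z[k],np.ones(k.sum())]; s=np.linalg.lstsq(A,a[k],rcond=None)[0]
r=a[k]-A@s; g=np.abs(r)<10; s=np.linalg.lstsq(A[g],a[k][g],rcond=None)[0]; print("scene slope",s,"theta",np.pi/2+np.arctan(s[0]),g.sum(),(a[k][g]-A[g]@s).std())
print("zmax scene",np.percentile(z,99.9), "a at top",np.percentile(a[z>np.percentile(z,99)],[5,95]))
a,b,z=lidpts("top"); k=z>160; print("top",k.sum(),np.percentile(a[k],[1,50,99]),np.percentile(z[k],[1,50,99]))
st=bot.state(); print(st["position"],st["q"].round(2)); x,y=case(262,0); plan([592,-186,300],[x,y,300],[x,y,200])
E
```

```text
scene slope [  0.36300156 135.15467846] theta 1.9190065503496418 2009 1.9143188697986606
zmax scene 279.57943638370614 a at top [199.94426588 204.84184406]
top 587 [182.5131119  196.91930032 226.42367813] [160.38454509 248.15811376 276.67107857]
[ 591.13287625 -182.5613777   134.7606713 ] [-0.49  0.34  1.54  0.    1.26 -0.61]
at [ 591.1 -182.6  134.8] [-3.141e+00 -1.000e-03  1.688e+00]
[592, -186, 300] turn [-0.0001 -0.0002  0.0002] shift [-0.0084  0.0008 -0.4131]
[np.float64(266.55539999999996), np.float64(-196.46099999999998), 300] turn [-0.0001 -0.0002  0.0002] shift [ 0.0609 -0.8102 -0.4124]
[np.float64(266.55539999999996), np.float64(-196.46099999999998), 200] turn [-0.0001 -0.0002  0.0002] shift [ 0.0607 -0.8101 -0.1624]
```

Request:
{"name": "drive_tool", "arguments": {"motion": [[[0,0,0],[0,0,-0.14],-1],[[0,0,0],[0,0,-0.28],-1],[[0,0,0],[0.01,-0.05,-0.41],-1],[[0,0,0],[0.02,-0.18,-0.42],-1],[[0,0,0],[0.03,-0.32,-0.42],-1],[[0,0,0],[0.04,-0.46,-0.42],-1],[[0,0,0],[0.05,-0.6,-0.42],-1],[[0,0,0],[0.06,-0.7,-0.42],-1]]}}

```text
t: 31.9
position: [308.9, -191.1, 302.2]
tcp_rot: [-3.141, -0.001, 1.689]
force: [-0.8, -0.4, 0.9]
width: 0.007
grip_force: 0.0
```

Request:
{"name": "drive_tool", "arguments": {"motion": [[[0,0,0],[0,-0.07,0],-1],[[0,0,0],[0,-0.11,0],-1],[[0,0,0],[0,-0.11,0],-1]]}}

```text
t: 32.28
position: [266.7, -197.0, 302.6]
tcp_rot: [3.141, -0.0, 1.687]
force: [-0.3, 0.4, -0.7]
width: 0.008
grip_force: 0.0
```

Run:
```python
from h import *
st=bot.state(); print(st["q"].round(2),st["force"].round(1),st["width"]); x,y=case(262,0); plan([x,y,300],[x,y,211])
```

```text
[-1.01 -0.58  2.05  0.    1.67 -1.12] [-0.3  0.4 -0.7] 0.007549102319756756
at [ 266.7 -197.   302.6] [ 3.141 -0.     1.687]
[np.float64(266.55539999999996), np.float64(-196.46099999999998), 300] turn [ 0. -0.  0.] shift [ 0.0013 -0.0002  0.0064]
[np.float64(266.55539999999996), np.float64(-196.46099999999998), 211] turn [ 0. -0.  0.] shift [ 1.200e-03 -2.000e-04  2.289e-01]
```

Request:
{"name": "drive_tool", "arguments": {"motion": [[[0,0,0],[0,0,0.1],-1],[[0,0,0],[0,0,0.2],-1],[[0,0,0],[0.001,0,0.229],-1],[[0,0,0],[0.001,0,0.229],-1]]}}

```text
t: 32.78
position: [267.2, -196.7, 211.4]
tcp_rot: [-3.141, -0.001, 1.689]
force: [-0.1, 0.2, 0.5]
width: 0.002
grip_force: 0.0
```

Run:
```python
from h import *
st=bot.state(); p=st["position"]; a0=(p[:2]-C0)@XC; print("a0",a0,"b0",(p[:2]-C0)@YD,"z",p[2],st["tcp_rot"])
for th in (1.92,1.8,1.7,1.6,1.5,1.4,1.3,1.2,1.1,1.0,.9,.8,.7,.6,.5,.4,.3,.2,.1,0):
    q=lidpath(th,220,13,-25) if th>=1.35 else lidpath(th,195,12,0)
    print(th,q.round(0),"ty %.3f tz %.3f"%((a0-q[0])/400,(p[2]-q[1])/400))
```

```text
a0 261.3838715930651 b0 0.353834414464135 z 211.3972733489397 [-3.14128425e+00 -1.07183847e-03  1.68865392e+00]
1.92 [241. 211.] ty 0.052 tz 0.000
1.8 [217. 224.] ty 0.111 tz -0.032
1.7 [196. 232.] ty 0.164 tz -0.052
1.6 [174. 239.] ty 0.217 tz -0.068
1.5 [152. 243.] ty 0.273 tz -0.078
1.4 [130. 244.] ty 0.329 tz -0.083
1.3 [113. 245.] ty 0.370 tz -0.084
1.2 [ 93. 243.] ty 0.420 tz -0.079
1.1 [ 74. 239.] ty 0.469 tz -0.069
1.0 [ 55. 233.] ty 0.517 tz -0.055
0.9 [ 36. 226.] ty 0.563 tz -0.036
0.8 [ 18. 216.] ty 0.607 tz -0.012
0.7 [  2. 205.] ty 0.649 tz 0.016
0.6 [-14. 192.] ty 0.687 tz 0.048
0.5 [-28. 178.] ty 0.722 tz 0.084
0.4 [-40. 162.] ty 0.754 tz 0.123
0.3 [-51. 146.] ty 0.781 tz 0.164
0.2 [-60. 128.] ty 0.804 tz 0.209
0.1 [-68. 109.] ty 0.822 tz 0.255
0 [-73.  90.] ty 0.836 tz 0.303
```

Request:
{"name": "drive_tool", "arguments": {"motion": [[[0,0,0],[0,0.052,0],-1],[[0,0,0],[0,0.11,-0.032],-1],[[0,0,0],[0,0.164,-0.052],-1],[[0,0,0],[0,0.217,-0.068],-1],[[0,0,0],[0,0.273,-0.078],-1],[[0,0,0],[0,0.329,-0.083],-1],[[0,0,0],[0,0.37,-0.084],-1],[[0,0,0],[0,0.42,-0.08],-1]]}}

```text
t: 33.78
position: [434.6, -178.1, 245.0]
tcp_rot: [-3.141, 0.002, 1.688]
force: [-3.0, -1.3, -0.6]
width: 0.007
grip_force: 1.3
```

Run:
```python
from h import *
st=bot.state(); p=st["position"]; a0=(p[:2]-C0)@XC; print("a0",a0,"b0",(p[:2]-C0)@YD,"z",p[2],st["force"])
a,b,z=lidpts("scene"); k=(np.abs(b)>60)&(z<235); print("scene top",np.percentile(z,[50,90,99]),np.percentile(a,[1,50,99]))
for th in (1.2,1.1,1.0,.9,.8,.7,.6,.5,.4,.3,.2,.1,0):
    q=lidpath(th,195,12,0); print(th,q.round(0),"ty %.3f tz %.3f"%((a0-q[0])/400,(p[2]-q[1])/400))
save(get_image("scene"),"s2.png",(130,40,350,230),2.5)
```

```text
a0 92.99988900056199 b0 1.197156854111201 z 245.0063216056586 [-3.03839657 -1.31786337 -0.58009864]
scene top [158.45402484 262.78365743 275.8326428 ] [ 61.59675337 107.48854825 140.56397361]
1.2 [ 93. 243.] ty -0.001 tz 0.005
1.1 [ 74. 239.] ty 0.048 tz 0.015
1.0 [ 55. 233.] ty 0.096 tz 0.029
0.9 [ 36. 226.] ty 0.142 tz 0.048
0.8 [ 18. 216.] ty 0.186 tz 0.072
0.7 [  2. 205.] ty 0.228 tz 0.100
0.6 [-14. 192.] ty 0.266 tz 0.132
0.5 [-28. 178.] ty 0.301 tz 0.168
0.4 [-40. 162.] ty 0.333 tz 0.207
0.3 [-51. 146.] ty 0.360 tz 0.248
0.2 [-60. 128.] ty 0.383 tz 0.293
0.1 [-68. 109.] ty 0.401 tz 0.339
0 [-73.  90.] ty 0.415 tz 0.388
```

View pics/s2.png

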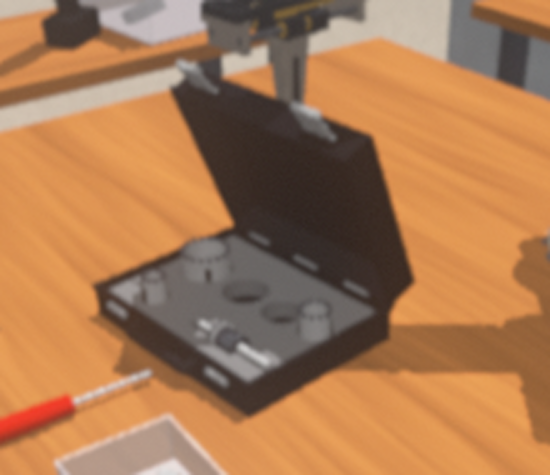

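The lid is coming over (free edge with latches at (200,75)–(315,120) in the crop) and the kit is in place. I keep pushing.

Request:
{"name": "drive_tool", "arguments": {"motion": [[[0,0,0],[0,0.048,0.015],-1],[[0,0,0],[0,0.096,0.03],-1],[[0,0,0],[0,0.142,0.05],-1],[[0,0,0],[0,0.186,0.075],-1],[[0,0,0],[0,0.228,0.105],-1],[[0,0,0],[0,0.266,0.137],-1],[[0,0,0],[0,0.3,0.175],-1],[[0,0,0],[0,0.32,0.212],-1]]}}

```text
t: 34.88
position: [562.4, -163.4, 160.0]
tcp_rot: [3.139, 0.002, 1.688]
force: [-0.2, 0.0, 1.2]
width: 0.001
grip_force: 0.8
```

Request:
{"name": "drive_tool", "arguments": {"motion": [[[0,0,0],[0,0.03,0.04],-1],[[0,0,0],[0,0.05,0.085],-1],[[0,0,0],[0,0.06,0.125],-1],[[0,0,0],[0,0.06,0.15],-1],[[0,0,0],[0,0.06,0.165],-1]]}}

```text
t: 35.5
position: [584.3, -159.8, 91.8]
tcp_rot: [-3.141, -0.001, 1.687]
force: [0.6, 0.6, 1.4]
width: 0.006
grip_force: 0.5
```

Run:
```python
from h import *
st=bot.state(); p=st["position"]; print((p[:2]-C0)@XC,(p[:2]-C0)@YD,p[2],st["force"].round(1))
```

```text
-57.823800489917886 0.30234456666689 91.84738318820769 [0.6 0.6 1.4]
```

Request:
{"name": "drive_tool", "arguments": {"motion": [[[0,0,0],[0,0,0.004],-1],[[0,0,0],[0,0,0.007],-1],[[0,0,0],[0,0,0.01],-1],[[0,0,0],[0,0,0.01],-1]]}}

```text
t: 36.0
position: [584.5, -160.0, 90.3]
tcp_rot: [-3.141, 0.0, 1.688]
force: [-5.2, 2.6, 8.4]
width: 0.005
grip_force: 4.5
```

Request:
{"name": "drive_tool", "arguments": {"motion": [[[0,0,0],[0,0,0.003],-1],[[0,0,0],[0,0,0.006],-1],[[0,0,0],[0,0,0.006],-1]]}}

```text
t: 36.38
position: [584.6, -160.0, 90.2]
tcp_rot: [-3.141, 0.0, 1.688]
force: [-10.9, 4.0, 22.9]
width: 0.004
grip_force: 10.9
```

The lid has reached a hard stop at 90.2 mm, so it is shut. Next is latch_a.

Request:
{"name": "drive_tool", "arguments": {"motion": [[[0,0,0],[0,0,-0.06],-1],[[0,0,0],[0,0,-0.12],-1],[[0,0,0],[-0.12,0.11,-0.12],-1],[[0,0,0],[-0.237,0.21,-0.12],-1],[[0,0,0],[-0.237,0.21,-0.12],-1],[[0,0,0],[-0.237,0.21,-0.12],-1]]}}

```text
t: 37.12
position: [678.8, -244.0, 133.9]
tcp_rot: [-3.141, -0.001, 1.687]
force: [0.3, 0.3, 0.9]
width: 0.0
grip_force: 0.0
```

Run:
```python
from h import *
st=bot.state(); p=st["position"]; print((p[:2]-C0)@XC,(p[:2]-C0)@YD,p[2],st["force"].round(1))
im=get_image("scene"); P=cloud(im); w=P-np.r_[C0,0]; a=w[...,:2]@XC; b=w[...,:2]@YD
for s in (95,-95):
    m=(np.abs(b-s)<16)&(a<-118)&(a>-165)&(P[...,2]>15)&(P[...,2]<100); print(s,m.sum(),np.percentile(a[m],[2,50]),np.percentile(P[...,2][m],[5,50,95]))
m=(np.abs(b)<60)&(a>-100)&(a<0)&(P[...,2]>60)&(P[...,2]<120); print("lid z",np.median(P[...,2][m]))
save(im,"s3.png",(130,60,350,250),2.5)
```

```text
-141.96939998513693 94.86821292086496 133.8616932151334 [0.3 0.3 0.9]
95 95 [-153.89283172 -133.20500908] [53.66990627 58.44432441 68.94262091]
-95 126 [-153.35613466 -133.65476007] [55.53453631 59.59158935 68.39418709]
lid z 88.40533944272283
```

View pics/s3.png

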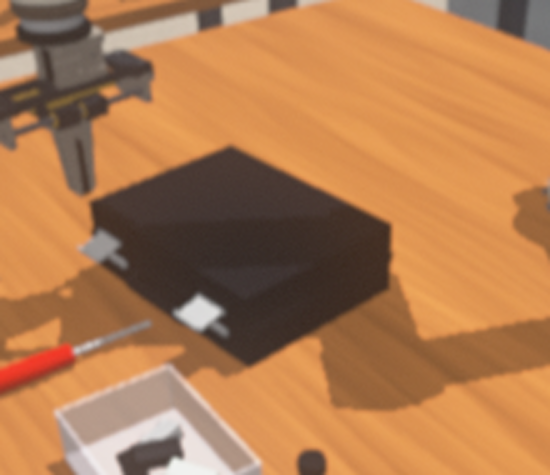

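The lid is shut, with the two latches sticking out at (100,245) and (200,312). The closed fingers are above latch_a, so I press it down and then in.

Request:
{"name": "drive_tool", "arguments": {"motion": [[[0,0,0],[0,0,0.1],-1],[[0,0,0],[0,0,0.16],-1],[[0,0,0],[0,0,0.19],-1],[[0,0,0],[0,0,0.22],-1],[[0,0,0],[0,0,0.25],-1],[[0,0,0],[0,0,0.255],-1],[[0,0,0],[0,-0.012,0.255],-1],[[0,0,0],[0,-0.022,0.255],-1]]}}

```text
t: 38.17
position: [671.2, -245.9, 33.0]
tcp_rot: [3.139, 0.002, 1.688]
force: [2.3, -0.3, 1.1]
width: 0.005
grip_force: 0.9
```

Request:
{"name": "drive_tool", "arguments": {"motion": [[[0,0,0],[0,-0.004,0],-1],[[0,0,0],[0,-0.008,0],-1]]}}

```text
t: 38.42
position: [670.6, -246.0, 33.0]
tcp_rot: [3.133, 0.003, 1.687]
force: [14.1, 0.2, -4.6]
width: 0.005
grip_force: 6.9
```

Request:
{"name": "drive_tool", "arguments": {"motion": [[[0,0,0],[0,-0.003,0],-1],[[0,0,0],[0,-0.005,0],-1],[[0,0,0],[0,-0.005,0],-1]]}}

```text
t: 38.8
position: [670.6, -246.0, 33.7]
tcp_rot: [3.129, 0.004, 1.687]
force: [16.9, 0.3, -4.1]
width: 0.005
grip_force: 8.1
```

Request:
{"name": "drive_tool", "arguments": {"motion": [[[0,0,0],[0,0.04,0],-1],[[0,0,0],[0,0.06,-0.1],-1],[[0,0,0],[0,0.06,-0.25],-1],[[0,0,0],[0.15,0.04,-0.25],-1],[[0,0,0],[0.3,0.02,-0.25],-1],[[0,0,0],[0.45,-0.01,-0.25],-1],[[0,0,0],[0.475,-0.01,-0.25],-1],[[0,0,0],[0.475,-0.01,-0.25],-1]]}}

```text
t: 39.8
position: [639.1, -57.6, 131.9]
tcp_rot: [-3.141, 0.0, 1.689]
force: [-0.2, -0.8, -0.6]
width: 0.006
grip_force: 0.0
```

```bash
cat >> h.py <<'E'
def latches():
    im=get_image("scene"); P=cloud(im); w=P-np.r_[C0,0]; a=w[...,:2]@XC; b=w[...,:2]@YD
    for s in (95,-95):
        m=(np.abs(b-s)<16)&(a<-112)&(a>-170)&(P[...,2]>22)&(P[...,2]<68); print(s,m.sum(),"a",np.percentile(a[m],[2,50,98]).round(1),"z",np.percentile(P[...,2][m],[5,50,95]).round(1))
    return im
E
python3 - <<'E'
from h import *
st=bot.state(); p=st["position"]; print((p[:2]-C0)@XC,(p[:2]-C0)@YD,p[2],st["force"].round(1))
latches()
E
```

```text
-124.05715038049114 -94.88127033505013 131.93300340855595 [-0.2 -0.8 -0.6]
95 83 a [-126.2 -120.7 -113.2] z [27.8 43.5 64.4]
-95 144 a [-153.4 -130.8 -113. ] z [31.5 59.5 65. ]
```

Request:
{"name": "drive_tool", "arguments": {"motion": [[[0,0,0],[0,0.045,0],-1],[[0,0,0],[0,0.045,0.1],-1],[[0,0,0],[0,0.045,0.155],-1],[[0,0,0],[0,0.045,0.19],-1],[[0,0,0],[0,0.045,0.22],-1],[[0,0,0],[0,0.045,0.25],-1],[[0,0,0],[0,0.033,0.25],-1],[[0,0,0],[0,0.023,0.25],-1]]}}

```text
t: 40.85
position: [649.2, -57.1, 32.8]
tcp_rot: [3.139, 0.001, 1.688]
force: [1.6, -0.9, -0.1]
width: 0.004
grip_force: 1.0
```

Request:
{"name": "drive_tool", "arguments": {"motion": [[[0,0,0],[0,-0.004,0],-1],[[0,0,0],[0,-0.01,0],-1],[[0,0,0],[0,-0.013,0],-1],[[0,0,0],[0,-0.013,0],-1]]}}

```text
t: 41.35
position: [648.9, -57.2, 34.4]
tcp_rot: [3.128, 0.002, 1.687]
force: [15.6, 2.0, -3.6]
width: 0.007
grip_force: 7.7
```

Request:
{"name": "drive_tool", "arguments": {"motion": [[[0,0,0],[0,0.04,0],-1],[[0,0,0],[0,0.06,-0.1],-1],[[0,0,0],[0.1,0.06,-0.25],-1],[[0,0,0],[0.3,0,-0.4],-1],[[0,0,0],[0.45,-0.05,-0.4],-1],[[0,0,0],[0.55,-0.05,-0.4],-1]]}}

```text
t: 42.1
position: [602.1, 141.5, 190.4]
tcp_rot: [3.141, -0.0, 1.687]
force: [0.3, -0.6, -0.6]
width: 0.006
grip_force: 0.0
```

Run:
```python
from h import *
im=latches(); P=cloud(im); save(im,"s4.png",(150,110,290,215),5)
w=P-np.r_[C0,0]; a=w[...,:2]@XC; b=w[...,:2]@YD
for lo,hi in ((-105,-90),(-20,20),(60,100)):
    m=(a>lo)&(a<hi)&(np.abs(b)<120)&(P[...,2]>60)&(P[...,2]<120); print("lid z at a",lo,np.median(P[...,2][m]))
m=(a<-112)&(a>-170)&(P[...,2]>25)&(P[...,2]<68)&(np.abs(b)<120)
for s in (-95,95):
    for z0 in (30,40,50,60):
        k=m&(np.abs(b-s)<15)&(np.abs(P[...,2]-z0)<5); print(s,z0,k.sum(),np.median(a[k]).round(1),end=" | ")
```

```text
95 79 a [-126.3 -121.1 -113.2] z [29.7 45.6 65.6]
-95 102 a [-126.5 -121.  -117.1] z [29.9 45.3 66.4]
lid z at a -105 89.80935631533112
lid z at a -20 89.11040035151461
lid z at a 60 88.32371552433085
-95 30 26 -123.9 | -95 40 21 -121.4 | -95 50 18 -120.4 | -95 60 21 -120.1 | 95 30 19 -123.9 | 95 40 14 -121.4 | 95 50 18 -121.0 | 95 60 15 -120.0 |
```

View pics/s4.png

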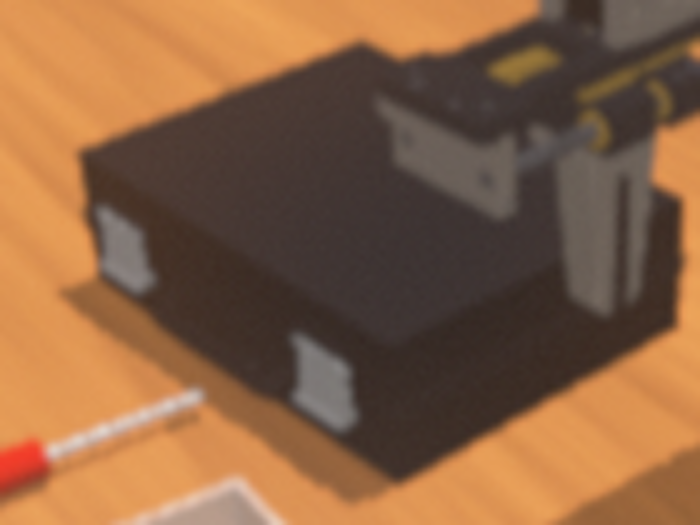

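Both flaps hang down at (125,250) and (325,385), but the depth shows their lower ends about 4 mm out. The tapered fingers touched near the pivots first. I'll tilt the tool so the tips lead and press again.

Run:
```python
from h import *
st=bot.state(); e=.03*2*np.pi
for q in ((-152,-95,120),(-152,-95,31),(-129,-95,31),(-152,95,31)):
    r,s=go([*case(*q[:2]),q[2]],[np.pi+e,0,YC],st); print(q,r,s)
```

```text
(-152, -95, 120) [ 0.0301 -0.0007  0.001 ] [-0.5261  0.1036  0.1758]
(-152, -95, 31) [ 0.0301 -0.0007  0.001 ] [-0.5272  0.1034  0.3983]
(-129, -95, 31) [ 0.0301 -0.0007  0.001 ] [-0.5268  0.0459  0.3982]
(-152, 95, 31) [ 0.0301 -0.0007  0.001 ] [-1.0022  0.1004  0.3959]
```

Request:
{"name": "drive_tool", "arguments": {"motion": [[[0,0,0],[-0.14,0.1,0],-1],[[0,0,0.0],[-0.28,0.103,0.05],-1],[[0.015,0,0],[-0.42,0.103,0.12],-1],[[0.03,0,0],[-0.526,0.103,0.175],-1],[[0.03,0,0],[-0.526,0.103,0.29],-1],[[0.03,0,0],[-0.526,0.103,0.398],-1],[[0.03,0,0],[-0.526,0.103,0.398],-1]]}}

```text
t: 43.02
position: [664.2, -63.3, 25.0]
tcp_rot: [-2.943, -0.004, 1.687]
force: [1.4, -0.6, 1.4]
width: 0.007
grip_force: 0.0
```

Run:
```python
from h import *
st=bot.state(); p=st["position"]; print("a,b",(p[:2]-C0)@XC,(p[:2]-C0)@YD,p[2],st["force"].round(1),st["tcp_rot"]); e=.03*2*np.pi
for q in ((-135,-95,31),(-129,-95,31)): print(q,go([*case(*q[:2]),q[2]],[np.pi+e,0,YC],st))
```

```text
a,b -148.3941108948494 -86.33400652918904 24.978970623176618 [ 1.4 -0.6  1.4] [-2.94324655 -0.00380258  1.68743925]
(-135, -95, 31) (array([-0.0016, -0.0006,  0.0002]), array([ 0.0217, -0.0358, -0.0081]))
(-129, -95, 31) (array([-0.0016, -0.0006,  0.0002]), array([ 0.0218, -0.0505, -0.0051]))
```

Request:
{"name": "drive_tool", "arguments": {"motion": [[[0,0,0],[0.02,0,-0.012],-1],[[0,0,0],[0.02,-0.02,-0.01],-1],[[0,0,0],[0.02,-0.035,-0.008],-1],[[0,0,0],[0.02,-0.042,-0.007],-1],[[0,0,0],[0.02,-0.047,-0.006],-1],[[0,0,0],[0.02,-0.05,-0.005],-1],[[0,0,0],[0.02,-0.053,-0.005],-1]]}}

```text
t: 43.9
position: [647.1, -58.6, 35.8]
tcp_rot: [-2.953, -0.0, 1.688]
force: [2.5, -0.1, -0.9]
width: 0.006
grip_force: 0.8
```

Run:
```python
from h import *
st=bot.state(); p=st["position"]; print("a,b",(p[:2]-C0)@XC,(p[:2]-C0)@YD,p[2],st["force"].round(1),st["tcp_rot"])
```

```text
a,b -131.88324341314717 -93.01981213665371 35.783412898915515 [ 2.5 -0.1 -0.9] [-2.95306313e+00 -7.98670408e-05  1.68754268e+00]
```

Request:
{"name": "drive_tool", "arguments": {"motion": [[[0,0,0],[0,-0.004,0.006],-1],[[0,0,0],[0,-0.008,0.008],-1],[[0,0,0],[0,-0.011,0.009],-1],[[0,0,0],[0,-0.011,0.009],-1]]}}

```text
t: 44.4
position: [645.3, -58.8, 34.1]
tcp_rot: [-2.961, 0.001, 1.688]
force: [9.0, 2.0, -1.2]
width: 0.002
grip_force: 4.5
```

Request:
{"name": "drive_tool", "arguments": {"motion": [[[0,0,0],[0,-0.004,0.001],-1],[[0,0,0],[0,-0.007,0.001],-1],[[0,0,0],[0,-0.007,0.001],-1]]}}

```text
t: 44.78
position: [645.1, -58.9, 34.6]
tcp_rot: [-2.968, 0.001, 1.688]
force: [16.0, 2.5, -3.9]
width: 0.005
grip_force: 8.1
```

Run:
```python
from h import *
st=bot.state(); p=st["position"]; print("a,b",(p[:2]-C0)@XC,(p[:2]-C0)@YD,p[2],st["force"].round(1),st["tcp_rot"],st["q"].round(2))
e=.03*2*np.pi
for q in ((-152,-95,31),(-152,-95,130),(-152,95,130),(-152,95,31)): print(q,go([*case(*q[:2]),q[2]],[np.pi+e,0,YC],st))
```

```text
a,b -129.90494465238316 -92.9359475021069 34.61199541585313 [16.   2.5 -3.9] [-2.96780704e+00  1.38348454e-03  1.68755341e+00] [-0.25  0.66  1.33 -0.06  1.32 -0.34]
(-152, -95, 31) (array([0.0023, 0.0002, 0.    ]), array([ 0.0051,  0.056 , -0.0007]))
(-152, -95, 130) (array([0.0023, 0.0002, 0.    ]), array([ 0.0048,  0.0132, -0.2444]))
(-152, 95, 130) (array([0.0023, 0.0002, 0.    ]), array([-0.4702,  0.0128, -0.2437]))
(-152, 95, 31) (array([0.0023, 0.0002, 0.    ]), array([-4.699e-01,  5.560e-02,  1.000e-04]))
```

Request:
{"name": "drive_tool", "arguments": {"motion": [[[0,0,0],[0,0.06,0],-1],[[0,0,0],[0,0.05,-0.12],-1],[[0,0,0],[-0.1,0.03,-0.24],-1],[[0,0,0],[-0.25,0.03,-0.24],-1],[[0,0,0],[-0.4,0.03,-0.24],-1],[[0,0,0],[-0.475,0.045,-0.12],-1],[[0,0,0],[-0.475,0.065,0],-1],[[0,0,0],[-0.475,0.065,0],-1]]}}

```text
t: 45.78
position: [682.4, -243.6, 22.4]
tcp_rot: [-2.943, -0.007, 1.687]
force: [-1.3, 0.4, -0.5]
width: 0.004
grip_force: 0.0
```

Run:
```python
from h import *
st=bot.state(); p=st["position"]; print("a,b",(p[:2]-C0)@XC,(p[:2]-C0)@YD,p[2],st["force"].round(1),st["tcp_rot"])
e=.03*2*np.pi
for q in ((-135,95,33),(-130,95,33)): print(q,go([*case(*q[:2]),q[2]],[np.pi+e,0,YC],st))
```

```text
a,b -145.5690757492366 94.8394060308577 22.359484510212965 [-1.3  0.4 -0.5] [-2.94275356 -0.00664113  1.68670342]
(-135, 95, 33) (array([-0.0016, -0.001 ,  0.0002]), array([-0.0002, -0.0312, -0.0209]))
(-130, 95, 33) (array([-0.0016, -0.001 ,  0.0002]), array([-0.0002, -0.0434, -0.0184]))
```

Request:
{"name": "drive_tool", "arguments": {"motion": [[[0,0,0],[0,0,-0.005],-1],[[0,0,0],[0,-0.02,-0.005],-1],[[0,0,0],[0,-0.035,-0.003],-1],[[0,0,0],[0,-0.045,0],-1],[[0,0,0],[0,-0.052,0],-1],[[0,0,0],[0,-0.058,0.002],-1],[[0,0,0],[0,-0.058,0.002],-1]]}}

```text
t: 46.65
position: [667.0, -247.7, 32.8]
tcp_rot: [-2.961, 0.002, 1.688]
force: [7.7, 0.2, -1.9]
width: 0.003
grip_force: 4.4
```

Run:
```python
from h import *
st=bot.state(); p=st["position"]; print("a,b",(p[:2]-C0)@XC,(p[:2]-C0)@YD,p[2],st["force"].round(1),st["tcp_rot"])
```

```text
a,b -129.86645401896277 97.11022567156873 32.820533304551454 [ 7.7  0.2 -1.9] [-2.96070109e+00  1.68365192e-03  1.68807631e+00]
```

Almost flush. One more press, then I back off, re-press the lid top and look.

Request:
{"name": "drive_tool", "arguments": {"motion": [[[0,0,0],[0,-0.005,0],-1],[[0,0,0],[0,-0.009,0.001],-1],[[0,0,0],[0,-0.009,0.001],-1]]}}

```text
t: 47.02
position: [666.8, -247.7, 33.6]
tcp_rot: [-2.969, 0.003, 1.689]
force: [17.7, 1.8, -5.0]
width: 0.003
grip_force: 9.0
```

Request:
{"name": "drive_tool", "arguments": {"motion": [[[0,0,0],[0,0.06,0],-1],[[0,0,0],[0,0.05,-0.12],-1],[[0,0,0],[0,0.03,-0.26],-1],[[-0.015,0,0],[0.14,0,-0.35],-1],[[-0.03,0,0],[0.28,0,-0.4],-1],[[-0.03,0,0],[0.42,0,-0.4],-1],[[-0.03,0,0],[0.56,0,-0.4],-1],[[-0.03,0,0],[0.7,0,-0.4],-1]]}}

```text
t: 48.02
position: [656.8, 35.0, 189.7]
tcp_rot: [-3.141, 0.0, 1.687]
force: [0.9, -0.3, -0.5]
width: 0.004
grip_force: 0.0
```

Request:
{"name": "drive_tool", "arguments": {"motion": [[[0,0,0],[0.15,0,0],-1],[[0,0,0],[0.3,0,0],-1],[[0,0,0],[0.45,0,0],-1],[[0,0,0],[0.45,0,0],-1]]}}

```text
t: 48.52
position: [635.1, 216.2, 189.3]
tcp_rot: [-3.141, -0.001, 1.693]
force: [0.4, -0.3, -0.9]
width: 0.003
grip_force: 0.0
```

Run:
```python
from h import *
im=latches(); P=cloud(im); save(im,"s5.png",(130,80,310,215),4.4)
w=P-np.r_[C0,0]; a=w[...,:2]@XC; b=w[...,:2]@YD
for lo,hi in ((-105,-90),(-20,20),(60,100)):
    m=(a>lo)&(a<hi)&(np.abs(b)<120)&(P[...,2]>60)&(P[...,2]<120); print("lid z at a",lo,np.median(P[...,2][m]))
m=(a<-108)&(a>-170)&(P[...,2]>10)&(P[...,2]<80)&(np.abs(b)<140)
for s in (-95,95,-130,130):
    for z0 in (30,40,50,60):
        k=m&(np.abs(b-s)<(15 if abs(s)<100 else 10))&(np.abs(P[...,2]-z0)<5); print(s,z0,k.sum(),np.median(a[k]).round(1),end=" | ")
print(bot.state()["position"])
```

```text
95 78 a [-124.8 -119.7 -116.4] z [28.4 45.6 64.7]
-95 103 a [-124.  -119.8 -117.7] z [29.1 45.8 65.7]
lid z at a -105 89.2147205853014
lid z at a -20 88.83386485278709
lid z at a 60 88.25805065506188
-95 30 28 -121.7 | -95 40 22 -119.9 | -95 50 18 -119.7 | -95 60 22 -119.6 | 95 30 21 -121.3 | 95 40 16 -119.7 | 95 50 14 -119.5 | 95 60 20 -119.6 | -130 30 12 -111.1 | -130 40 12 -113.3 | -130 50 17 -112.2 | -130 60 18 -112.2 | 130 30 4 -112.1 | 130 40 7 -112.5 | 130 50 6 -114.2 | 130 60 6 -111.6 | [635.86276989 213.7044615  189.31656147]
```

View pics/s5.png

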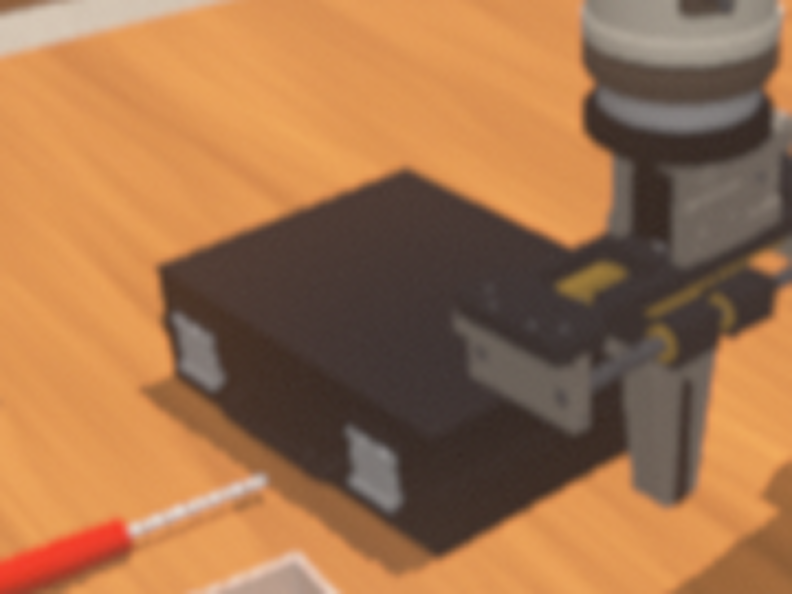

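Run:
```python
from h import *
im=get_image("scene"); P=cloud(im); w=P-np.r_[C0,0]; a=w[...,:2]@XC; b=w[...,:2]@YD; z=P[...,2]
def slope(m,n):
    A=np.c_[a[m],b[m],np.ones(m.sum())]; s=np.linalg.lstsq(A,z[m],rcond=None)[0]; r=z[m]-A@s; print(n,m.sum(),"slopes",s[:2].round(4),"z0",s[2].round(2),"std",r.std().round(2))
slope((a>-105)&(a<105)&(np.abs(b)<138)&(abs(z-89)<4),"lid")
slope((np.abs(z)<5)&(np.abs(a)<400)&(np.abs(b)<400),"bench")
im=get_image("top"); P=cloud(im); w=P-np.r_[C0,0]; a=w[...,:2]@XC; b=w[...,:2]@YD; z=P[...,2]
slope((a>-105)&(a<105)&(np.abs(b)<138)&(abs(z-89)<4),"lid top"); slope((np.abs(z)<6)&(np.abs(a)<400)&(np.abs(b)<400),"bench")
```

```text
lid 2396 slopes [-0.0049 -0.0013] z0 88.84 std 1.03
bench 29750 slopes [-0.0034 -0.0014] z0 -1.27 std 1.48
lid top 6248 slopes [-0.0018  0.0008] z0 89.93 std 1.67
bench 47131 slopes [-0.0007  0.0011] z0 0.04 std 2.27
```

The lid reads 0.3 mm from flat at most. One firm press near its front edge makes sure.

Run:
```python
from h import *
plan([*case(-90,0),130],[*case(-90,0),93])
```

```text
at [636.6 211.1 189.3] [-3.141e+00  1.000e-03  1.687e+00]
[np.float64(616.1969999999999), np.float64(-155.80499999999998), 130] turn [-0.0001  0.0001  0.    ] shift [-0.9051 -0.1572  0.1491]
[np.float64(616.1969999999999), np.float64(-155.80499999999998), 93] turn [-0.0001  0.0001  0.    ] shift [-0.905  -0.1571  0.2416]
```

Request:
{"name": "drive_tool", "arguments": {"motion": [[[0,0,0],[-0.14,-0.03,0],-1],[[0,0,0],[-0.28,-0.05,0],-1],[[0,0,0],[-0.42,-0.08,0],-1],[[0,0,0],[-0.56,-0.1,0],-1],[[0,0,0],[-0.7,-0.13,0],-1],[[0,0,0],[-0.84,-0.155,0.05],-1],[[0,0,0],[-0.905,-0.157,0.12],-1],[[0,0,0],[-0.905,-0.157,0.2],-1]]}}

```text
t: 49.68
position: [616.0, -159.7, 109.3]
tcp_rot: [3.14, 0.001, 1.681]
force: [0.2, 1.4, 0.4]
width: 0.004
grip_force: 0.0
```

Request:
{"name": "drive_tool", "arguments": {"motion": [[[0,0,0],[0,0,0.02],-1],[[0,0,0],[0,0,0.035],-1],[[0,0,0],[0,0,0.045],-1],[[0,0,0],[0,0,0.05],-1],[[0,0,0],[0,0,0.053],-1],[[0,0,0],[0,0,0.053],-1]]}}

```text
t: 50.42
position: [617.2, -154.8, 90.3]
tcp_rot: [3.14, 0.001, 1.688]
force: [-2.8, 0.5, 7.0]
width: 0.004
grip_force: 3.2
```

Request:
{"name": "drive_tool", "arguments": {"motion": [[[0,0,0],[0,0,0.003],-1],[[0,0,0],[0,0,0.006],-1],[[0,0,0],[0,0,0.006],-1]]}}

```text
t: 50.8
position: [617.3, -154.8, 90.2]
tcp_rot: [3.14, 0.001, 1.688]
force: [-7.7, 3.9, 19.1]
width: 0.005
grip_force: 9.1
```

Request:
{"name": "drive_tool", "arguments": {"motion": [[[0,0,0],[0,0,-0.08],-1],[[0,0,0],[0,0,-0.2],-1],[[0,0,0],[0.1,0,-0.3],-1],[[0,0,0],[0.24,0,-0.3],-1],[[0,0,0],[0.38,0,-0.3],-1],[[0,0,0],[0.52,0,-0.3],-1],[[0,0,0],[0.66,0,-0.3],-1],[[0,0,0],[0.66,0,-0.3],-1]]}}

```text
t: 51.8
position: [585.1, 111.2, 206.6]
tcp_rot: [3.141, -0.001, 1.693]
force: [0.8, 0.5, -0.5]
width: 0.001
grip_force: 0.0
```

Run:
```python
from h import *
latches(); print(bot.state()["position"],bot.state()["force"]); print(ticket.close_job())
```

```text
95 74 a [-124.2 -119.9 -117.3] z [27.9 43.6 66.1]
-95 104 a [-123.8 -119.7 -117.8] z [28.1 45.3 65.9]
[585.54379356 109.07144645 206.49283463] [-0.31569583 -0.43100795 -0.20274392]
the job is handed in; nothing more can be done
None
```

The kit is packed and handed in: saws 30, 38 and 62 (the only ones out) are fully down in their wells, the arbor is in its trough, the lid is pressed shut to its stop, and both latches were then pressed flat against the front.

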